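# Load the drying cabinet tray

## Task

Take the red-handled hook from its wooden rest, put its tip in the finger hole of the drying cabinet's tray and draw the tray all the way out with it. Put every wooden blank into the tray: carry the blue-handled carrier over the tray and tip its blanks off into it, and pick up the blanks lying on the bench by hand. At the end the tray must be pushed fully home with all blanks inside, the hook back lying in its rest, the empty carrier standing upright on the bench, and the other things on the bench left where they are.

Things in the scene. Friction and masses are not known exactly. Their poses are not given: they have to be found in the camera images.
- cabinet: fixed green drying cabinet, 240 deep (its x) x 214 wide (its y) x 150 mm high; origin at the centre of its underside on the bench; its open front faces its own -x, and the tray slides out that way. The opening is 190 mm wide and reaches up to 120 mm above the bench, a fascia with a dial above it
- tray (a joint): how far the aluminium tray is drawn out of the cabinet, m: 0 fully home, 0.18 fully out, with stops at both ends; fully out, its rear 20 mm stay inside. It stays where it is left; 2 to 3 N moves it. The tray is an open box 200 (along the slide) x 180 x 45 mm, walls and floor 5 mm, its rim 59 mm above the bench
- tray_floor (a point): centre of the tray's inner floor (19 mm above the bench), moves with the tray; axes as the cabinet's (x into the cabinet, z up). Inside of the tray: x -95 to 95 mm, y -85 to 85 mm, walls to 40 mm above this floor. With the tray home the cabinet's front edge is at x = -102 mm here
- tray_hole (a point): centre of the finger hole, at the top face of a yellow tongue that stands out level from the tray's front wall, 60 mm long, 70 mm wide, 6 mm thick, top 50 mm above the bench. The hole goes right through, 30 mm along the slide x 34 mm across; free space below. The tongue's outer edge is 33 mm from here in -x. Axes as the cabinet's
- hook_rest: fixed dark wooden rest for the hook, base 150 x 60 x 10 mm, two forks 16 mm thick at x = +-55 mm; each has a saddle 58 mm above the bench between cheeks 75 mm high, gap 38 mm widening upwards. Origin: centre of its underside. The hook's handle lies along its x, tip towards +x
- hook: pull hook: red handle 150 x 26 x 24 mm (x, y, z), origin at the handle's centre; a steel rod 8 mm thick runs on from the handle along +x to x = 145 mm and there bends straight down 45 mm. In its rest the handle's centre is 70 mm above the bench, at the rest's x = y = 0. 0.16 kg
- hook_tip (a point): lower end of the hook's bent tip: x = 145, y = 0, z = -45 mm in the hook's frame
- carrier: loose plywood carrier: floor 170 x 130 mm (x, y), 4 mm thick, walls 34 mm high on three sides, open on its -x side (the mouth). An arch over its middle bears a blue grip bar along y, 20 mm wide, 18 mm high, 130 mm clear, centred 100 mm above the underside at x = 0. Origin: centre of its underside. 0.2 to 0.35 kg empty. Blanks slide off at 25 to 38 degrees of tilt
- blank1: hardwood turning blank, a 60 x 34 x 30 mm block of pale wood with red wax on its two 34 x 30 ends; origin at the centre of its 60 x 34 underside, x along the 60 mm, y along the 34 mm, z up through the 30 mm. 25 to 65 g. Starts on the carrier; may be absent.
- blank2: hardwood turning blank, a 60 x 34 x 30 mm block of pale wood with red wax on its two 34 x 30 ends; origin at the centre of its 60 x 34 underside, x along the 60 mm, y along the 34 mm, z up through the 30 mm. 25 to 65 g. Starts on the carrier; may be absent.
- blank3: hardwood turning blank, a 60 x 34 x 30 mm block of pale wood with red wax on its two 34 x 30 ends; origin at the centre of its 60 x 34 underside, x along the 60 mm, y along the 34 mm, z up through the 30 mm. 25 to 65 g. Starts on the carrier; may be absent.
- blank4: hardwood turning blank, a 60 x 34 x 30 mm block of pale wood with red wax on its two 34 x 30 ends; origin at the centre of its 60 x 34 underside, x along the 60 mm, y along the 34 mm, z up through the 30 mm. 25 to 65 g. Starts on the carrier; may be absent.
- blank5: hardwood turning blank, a 60 x 34 x 30 mm block of pale wood with red wax on its two 34 x 30 ends; origin at the centre of its 60 x 34 underside, x along the 60 mm, y along the 34 mm, z up through the 30 mm. 25 to 65 g. Starts loose on the bench; may be absent.
- blank6: hardwood turning blank, a 60 x 34 x 30 mm block of pale wood with red wax on its two 34 x 30 ends; origin at the centre of its 60 x 34 underside, x along the 60 mm, y along the 34 mm, z up through the 30 mm. 25 to 65 g. Starts loose on the bench; may be absent.
- blank7: hardwood turning blank, a 60 x 34 x 30 mm block of pale wood with red wax on its two 34 x 30 ends; origin at the centre of its 60 x 34 underside, x along the 60 mm, y along the 34 mm, z up through the 30 mm. 25 to 65 g. Starts loose on the bench; may be absent.
- bowl: bystander, leave alone: a turned wooden bowl, 100 mm across, 45 mm high; origin at the centre of its underside
- tin: bystander, leave alone: a tin, 70 mm across, 90 mm high; origin at the centre of its underside
- mallet: bystander, leave alone: a turned mallet standing on its head, 90 mm across, 205 mm high; origin at the centre of its underside
- pencil_cup: bystander, leave alone: an orange cup, 70 mm across, 80 mm high; origin at the centre of its underside
- sanding_block: bystander, leave alone: a cork sanding block, 100 x 60 x 30 mm; origin at the centre of its underside
Things that resemble listed ones, but are neither listed nor needed, are in the scene too. Leave any black, pink or yellow look-alike of the blank7 alone.

How it is judged:
By the outcome, as a careful person would: the job done as asked, in the order asked, and still so for the second after the job is handed in, with the robot touching nothing.
Of blank1, blank2, blank3, blank4 only 2 to 4 are there at a start; the rules pass over those that are not, and their reading is None.
Of blank5, blank6, blank7 only 2 to 3 are there at a start; the rules pass over those that are not, and their reading is None.
At some moment in a run one of blank5, blank6, blank7 may be knocked a few centimetres aside while the robot is not near it.
It also fails if it takes over 210 s, if anything falls off the work surface, if the arm or the gripper's body presses on something with over 40 N, if the wrist force passes 120 N, or if a joint passes its speed limit or range.

## Robot

A 7-joint arm with a two-finger parallel gripper is mounted at the origin on the work surface. World frame = base frame: x ahead of the robot, y to its left, z up, the work surface at z = 0. Lengths are in m, angles in rad, forces in N, time in s.
With the tool pointing down it reaches from about 0.4 to 0.85 m from the base axis. Payload 4.5 kg.
Tool frame: the origin (TCP) lies at the very end of the fingers, on their centre line; the grasp point (between the pads) lies 19 mm behind it (r.grip_point_offset is the distance from the TCP to the grasp point, in m); y points along the fingers, x is the direction in which the jaws open and shut, and the axes are right-handed (so a half turn about y gives the same grasp; the last joint's range is limited). The gripper opens to 88 mm and grips with 3 to 60 N. Pads are 18 mm wide; open, the fingers measure 123 mm over their backs; the gripper's body (75 mm by 187 mm) begins 45 mm behind the grasp point.
Start: joints at [-1.127, 0.689, -0.195, 1.565, 0.157, 0.902, -0.215], TCP at [0.249, 0.573, 0.239] pointing down, gripper open.
Joint ranges: [-3.01, 3.01], [-0.46, 2.08], [-1.47, 1.51], [0.13, 2.56], [-1, 4.14], [0.04, 2.09], [-2.66, 2.66]. Speed limits (rad/s): [2.57, 2.57, 3.14, 3.14, 3.14, 3.14, 3.14].

## Interface

Orientations are given as a unit quaternion [x, y, z, w].
In Python, from plant import get_state, snapshot, camera_params, job, r gives the robot as it stands.
- The arm moves only by the tool carry_out, never from a script. Its arguments are lists of equal length, an entry for each row: "offset": the shift along the world's x, y, z in m, a list of three; "twist": the turn about the world's z in degrees. In form: {"offset": [[tx, ty, tz], ...], "twist": [twist, ...]}. A call has 1 to 8 rows; each row shifts and turns the commanded pose from where the row before left it; what a row does not reach is not made up. A row lasts 1/8 s, in which the tool goes at most 62.5 mm and 10.7 degrees, less where a joint would pass 70% of its speed; a pose out of reach is approached as far as the arm can. A call with a gripper value outside its range is refused whole. "grip" is the finger opening in m, from 0 to 0.0881, set as the call begins (left out, the last holds). The fingers move at their own pace and stop on an object; "newtons" is the grip in N (left out, the last holds). Time passes only in rows, so rows that do not move let the fingers close. It gives the time, the measured TCP pose, the force and the opening at its end, in the units of the state.
- get_state(): the state, without advancing time (a new reading comes with each control period).
- snapshot(name): name is "side" or "top" or "wrist"; returns the picture (420x560x3 uint8, red, green, blue); there is no depth.
- camera_params(name): a dict with "camera_matrix" (3x3 intrinsics, pixels), "dist_coeffs" ([k1, k2, p1, p2, k3] as OpenCV has them; the pictures are not rectified), "eye" and "orientation" of the camera in the world. Camera axes: x right, y up, looking along -z (the intrinsics and any distortion apply to the point x, -y, -z); pixel columns grow to the right and rows downward; lengths in m; the calibration is good to about 2 mm. A picture is of the moment at which its call begins: read the wrist's pose just before it. camera_params takes no time and is no camera call; for the wrist camera it gives the pose at the moment of the call.
- job.finish_job(): hands the job in, once; it reports no verdict.
The state is a dict: "clock": time; "q": joint angles; "qd": joint speeds; "joint_torque": joint torques, N m; "tool_pos": TCP position; "eef_rot": TCP orientation; "contact_force": force on the tool from outside, world axes, zero at the start; "moment": the same for the moment, N m; "opening": opening from 0.0 (shut) to 1.0 (fully open).
Only numpy, scipy, OpenCV 4.12 (cv2) and the standard library are available. Lean on these libraries where they do the work, as an engineer would, in place of code of your own. Each camera call takes 0.05 s, during which the arm holds its last target. There are 200 camera calls.

## Working session

There is one attempt and no reset: what is moved stays moved. The work goes in short steps, Python scripts to look and compute and a tool call to move; the robot and the scene stay as the last step left them, time stands still between calls to the robot, and variables do not carry over. Pictures are saved under pics/ and viewed, about 12 in all and at most 16, crops included, and the job is handed in when it is done.

Besides the shell and the picture viewer there is one more tool, called after "Emit:" as name(argument=value, ...), one argument or row to a line, values as JSON. carry_out: Moves the arm, as the interface text tells. Its arguments: {"type":"object","properties":{"offset":{"type":"array"},"twist":{"type":"array"},"grip":{"type":"number"},"newtons":{"type":"number"}},"required":["offset","twist"]}

```bash
ls; mkdir -p pics
cat > h.py <<'E'
import numpy as np, cv2, sys
from scipy.spatial.transform import Rotation as R
from plant import get_state, snapshot, camera_params, job, r
def snap(n,f):
    p=camera_params(n); im=np.array(snapshot(n)); cv2.imwrite('pics/'+f+'.png',im[:,:,::-1]); 
    np.save('pics/'+f+'.npy',np.array([p],dtype=object),allow_pickle=True); return im,p
def load(f):
    return cv2.imread('pics/'+f+'.png')[:,:,::-1], np.load('pics/'+f+'.npy',allow_pickle=True)[0]
def rot(p):
    o=np.array(p['orientation'],float); return R.from_quat(o).as_matrix() if o.shape==(4,) else o
def ray(p,uv):
    K=np.array(p['camera_matrix'],float);D=np.array(p['dist_coeffs'],float)
    u=cv2.undistortPoints(np.array(uv,float).reshape(-1,1,2),K,D).reshape(-1,2)
    d=np.c_[u[:,0],-u[:,1],-np.ones(len(u))]@rot(p).T
    return np.array(p['eye'],float),d
def onz(p,uv,z):
    e,d=ray(p,uv); t=(z-e[2])/d[:,2]; return e+t[:,None]*d
def proj(p,X):
    K=np.array(p['camera_matrix'],float);D=np.array(p['dist_coeffs'],float)
    c=(np.array(X,float).reshape(-1,3)-np.array(p['eye']))@rot(p); c=c*[1,-1,-1]
    return cv2.projectPoints(c,np.zeros(3),np.zeros(3),K,D)[0].reshape(-1,2)
E
python3 - <<'E'
from h import *
for n in ['top','side','wrist']:
    im,p=snap(n,n+'0'); print(n,p)
print(get_state())
E
```

```text
pics
top {'camera_matrix': array([[382.52391934,   0.        , 282.74625089],
       [  0.        , 382.52391934, 206.44378624],
       [  0.        ,   0.        ,   1.        ]]), 'dist_coeffs': array([-0.04085067,  0.        ,  0.        ,  0.        ,  0.        ]), 'eye': array([ 0.39241623, -0.03820397,  1.20744549]), 'orientation': array([-0.03644577,  0.03292534,  0.70979406, -0.70269482])}
side {'camera_matrix': array([[412.88533518,   0.        , 283.96531697],
       [  0.        , 412.88533518, 212.40710042],
       [  0.        ,   0.        ,   1.        ]]), 'dist_coeffs': array([-0.0028515,  0.       ,  0.       ,  0.       ,  0.       ]), 'eye': array([ 0.35454982, -1.14454227,  0.82689882]), 'orientation': array([ 0.46227292, -0.02763551, -0.0635572 ,  0.88402518])}
wrist {'camera_matrix': array([[335.59892057,   0.        , 277.19703126],
       [  0.        , 335.59892057, 204.03425814],
       [  0.        ,   0.        ,   1.        ]]), 'dist_coeffs': array([-0.04579816,  0.        ,  0.        ,  0.        ,  0.        ]), 'eye': array([0.17306094, 0.60571044, 0.38380346]), 'orientation': array([-0.13231334, -0.08623064,  0.54126524,  0.82588704])}
{'clock': 0.15, 'q': array([-1.12719236,  0.68978467, -0.19452532,  1.56607846,  0.15728923,
        0.90251601, -0.21509589]), 'qd': array([-5.62305732e-04, -1.18490373e-03, -2.46837971e-04, -4.33107480e-03,
        2.26488263e-04,  8.72861417e-04, -9.52151240e-06]), 'joint_torque': array([-4.38767092e-04, -5.27863026e+01, -1.26862876e+00, -1.53588527e+01,
       -5.26647270e-02,  3.80238052e-03,  1.08086681e-04]), 'tool_pos': array([0.24886093, 0.57279885, 0.23810548]), 'eef_rot': array([ 0.59156419,  0.38742852, -0.38821526, -0.59096519]), 'contact_force': array([-0.65005717, -0.4666452 , -0.34784373]), 'moment': array([-0.0552459 , -0.01778716, -0.05842098]), 'opening': 0.9987249623161133}
```

Run:
```python
from h import *
for n in ['top0','side0']:
    im,p=load(n); cv2.imwrite('pics/'+n+'_b.png',cv2.resize(im[:,:,::-1],(800,600),interpolation=cv2.INTER_CUBIC))
```

```text
(no output)
```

View pics/top0_b.png

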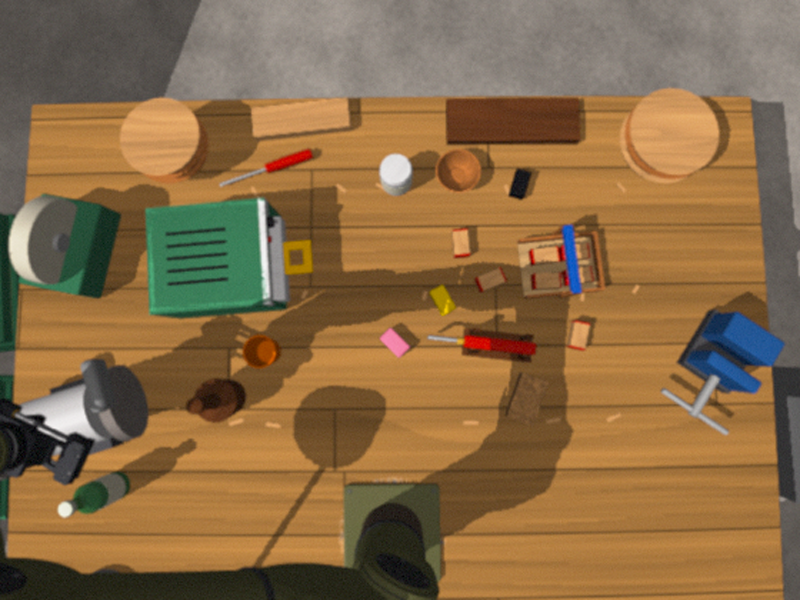

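View pics/side0_b.png

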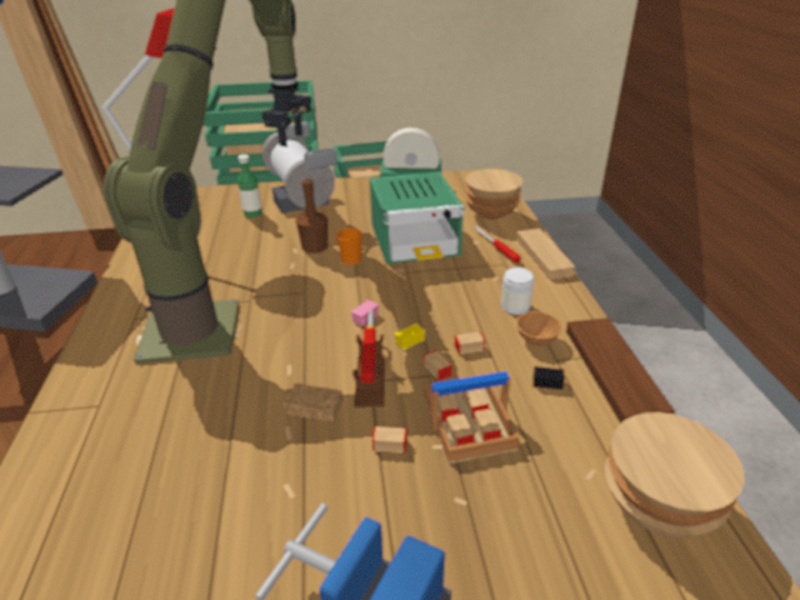

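Top view (px in 800-wide image): cabinet ~(215,258) with its front facing right, yellow tongue (298,257), red hook on rest (500,345) with the tip pointing left, carrier (560,262) with blue bar (571,260) and mouth to the left. Loose blanks with red ends are at (461,242), (491,279) and (580,334). The look-alikes are black (520,183), yellow (443,299) and pink (396,341), plus a screwdriver (270,165). I'll leave all of those.

```bash
cat >> h.py <<'E'
def blobs(im,lo,hi,z,p,roi=None,amin=25):
    h=cv2.cvtColor(np.ascontiguousarray(im),cv2.COLOR_RGB2HSV); m=cv2.inRange(h,np.array(lo),np.array(hi))
    if lo[0]==0 and hi[0]<=8: m|=cv2.inRange(h,np.array([172,lo[1],lo[2]]),np.array([179,hi[1],hi[2]]))
    if roi: k=np.zeros_like(m);x0,y0,x1,y1=roi;k[y0:y1,x0:x1]=1;m=m*k
    out=[]
    for c in cv2.findContours(m,cv2.RETR_EXTERNAL,cv2.CHAIN_APPROX_NONE)[0]:
        if cv2.contourArea(c)<amin: continue
        b=cv2.boxPoints(cv2.minAreaRect(c)); W=onz(p,b,z); 
        mo=cv2.moments(c); cc=(mo['m10']/mo['m00'],mo['m01']/mo['m00'])
        e=W[1:3]-W[0:2]; l=np.linalg.norm(e,axis=1); a=e[l.argmax()]
        out.append((np.round(cc,1),np.round(W[:,:2].mean(0),4),'size',np.round(l,3),'ang',round(np.degrees(np.arctan2(a[1],a[0]))%180,1)))
    return out
E
python3 - <<'E'
from h import *
im,p=load('top0')
for n,lo,hi,z in [('red',(0,170,110),(8,255,255),.08),('blue',(105,150,80),(125,255,255),.109),('yel',(21,150,100),(35,255,255),.05),('green',(65,80,40),(85,255,255),.15)]:
    print(n); [print('  ',*b) for b in blobs(im,lo,hi,z,p)]
big=lambda l:np.array(l)*.7
print('roof',onz(p,big([(147,208),(262,200),(157,315),(273,306)]),.15)[:,:2])
print('rodend',onz(p,big([(430,338),(463,343)]),.07)[:,:2])
print('blanks',onz(p,big([(461,242),(491,279),(580,334),(443,299),(396,341)]),.03)[:,:2])
c=im[150:250,350:430]; cc=im[150:215,190:235]
a=cv2.resize(c,(480,600),interpolation=3); b=cv2.resize(cc,(320,462),interpolation=3)
o=np.zeros((600,800,3),np.uint8);o[:,:480]=a;o[:462,480:]=b;cv2.imwrite('pics/crop1.png',o[:,:,::-1])
E
```

```text
red
   [348.4 241.2] [ 0.3975 -0.2276] size [0.028 0.148] ang 82.1
   [392.4 177.1] [ 0.5883 -0.3615] size [0.014 0.031] ang 4.8
   [202.  112.1] [0.7945 0.2111] size [0.104 0.024] ang 108.2
blue
   [506.6 259.4] [ 0.3404 -0.6765] size [0.048 0.148] ang 55.5
   [521.3 237.1] [ 0.4071 -0.722 ] size [0.078 0.154] ang 61.2
   [399.6 180.8] [ 0.5718 -0.3744] size [0.019 0.138] ang 5.0
yel
   [309.4 209.6] [ 0.4959 -0.1136] size [0.037 0.061] ang 27.3
   [208.5 179.7] [0.5916 0.1946] size [0.06  0.072] ang 4.2
green
   [ 64.8 350.1] [0.1136 0.5644] size [0.041 0.042] ang 16.2
   [  2.  348.4] [0.1081 0.7463] size [0.015 0.071] ang 2.1
   [  3.6 270.6] [0.3224 0.7516] size [0.024 0.045] ang 2.9
   [ 44.1 183.6] [0.5458 0.6546] size [0.25 0.3 ] ang 2.5
   [143.  181.2] [0.575  0.3434] size [0.271 0.222] ang 94.0
roof [[0.6766719  0.47906429]
 [0.68920152 0.24701762]
 [0.46202782 0.45063782]
 [0.47750701 0.22176479]]
rodend [[ 0.41403347 -0.08632804]
 [ 0.40297766 -0.15462457]]
blanks [[ 0.62335362 -0.15883549]
 [ 0.54116571 -0.2223471 ]
 [ 0.41980769 -0.41164748]
 [ 0.49863729 -0.11734155]
 [ 0.40909528 -0.01491105]]
```

View pics/crop1.png

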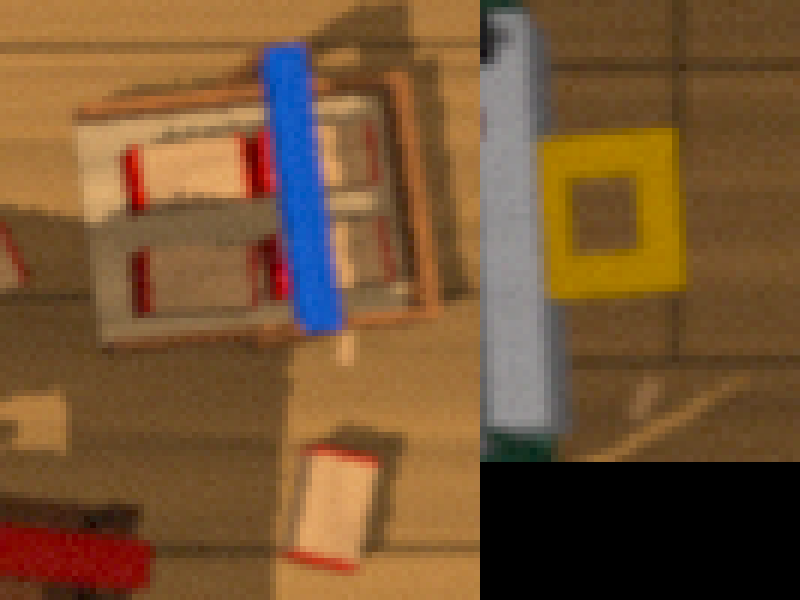

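Carrier crop: mouth on the left (+y), four blanks on it, rear wall on the right. The tongue hole is at about original px (207.6,180.2).

```bash
cat >> h.py <<'E'
def st():
    s=get_state(); M=R.from_quat(s['eef_rot']).as_matrix()
    print('t',round(s['clock'],2),'pos',np.round(s['tool_pos'],4),'jaw',round(np.degrees(np.arctan2(M[1,0],M[0,0])),1),'yax',np.round(M[:,1],3),'F',np.round(s['contact_force'],1),'op',round(s['opening'],3),'q',np.round(s['q'],2))
    return s
E
python3 - <<'E'
from h import *
st(); im,p=load('top0'); print(onz(p,[(207.6,180.2)],.05))
E
```

```text
t 0.15 pos [0.2489 0.5728 0.2381] jaw 66.5 yax [-0.    -0.001 -1.   ] F [-0.7 -0.5 -0.3] op 0.999 q [-1.13  0.69 -0.19  1.57  0.16  0.9  -0.22]
[[0.58974297 0.19690294 0.05      ]]
```

Emit:
carry_out(
  offset=[
    [0.05,-0.03,0.015],
    [0.05,-0.03,0.015],
    [0.05,-0.03,0.015],
    [0.04,-0.045,0.015],
    [0.02,-0.055,0],
    [0,-0.06,0],
    [0,-0.06,0],
    [0,-0.06,0],
  ],
  twist=[0,0,0,0,0,0,0,0],
)

```text
clock: 1.15
tool_pos: [0.4588, 0.2011, 0.2986]
eef_rot: [0.591, 0.388, -0.388, -0.591]
contact_force: [0.8, -0.2, 0.2]
opening: 1.001
```

Emit:
carry_out(
  offset=[
    [0,-0.055,0],
    [0,-0.055,0],
    [-0.01,-0.055,0],
    [-0.01,-0.055,0],
    [-0.01,-0.055,0],
    [-0.01,-0.055,-0.02],
    [-0.01,-0.05,-0.03],
    [-0.01,-0.048,-0.03],
  ],
  twist=[-9,-9,-9,-9,-9,-9,-9,-9],
)

```text
clock: 2.15
tool_pos: [0.3988, -0.2264, 0.2181]
eef_rot: [0.706, -0.035, 0.036, -0.706]
contact_force: [0.7, 0.4, 0.5]
opening: 0.998
```

Run:
```python
from h import *
st(); im,p=snap('wrist','w1')
for b in blobs(im,(0,170,110),(8,255,255),.08,p): print(*b)
cv2.imwrite('pics/w1_b.png',cv2.resize(im[:,:,::-1],(800,600)))
```

```text
t 2.15 pos [ 0.3988 -0.2264  0.2181] jaw -5.8 yax [ 0.001 -0.001 -1.   ] F [0.7 0.4 0.5] op 0.998 q [ 0.35  0.52  0.11  2.08 -0.1   0.55  0.42]
[285.8 312.2] [ 0.3938 -0.3511] size [0.034 0.006] ang 77.7
[454.4 285.1] [ 0.5623 -0.3378] size [0.023 0.041] ang 165.4
[407.  239.2] [ 0.5133 -0.2843] size [0.034 0.015] ang 1.1
[453.8 232.9] [ 0.557  -0.2826] size [0.036 0.016] ang 6.8
[424.2 182. ] [ 0.5252 -0.2306] size [0.034 0.009] ang 8.6
[402.6 131.8] [ 0.5076 -0.1851] size [0.033 0.01 ] ang 21.7
[277.  182.8] [ 0.3976 -0.226 ] size [0.148 0.025] ang 82.5
[467.5  89.2] [ 0.5601 -0.1562] size [0.016 0.029] ang 93.7
[529.7  80.7] [ 0.6131 -0.1534] size [0.004 0.029] ang 96.2
```

View pics/w1_b.png

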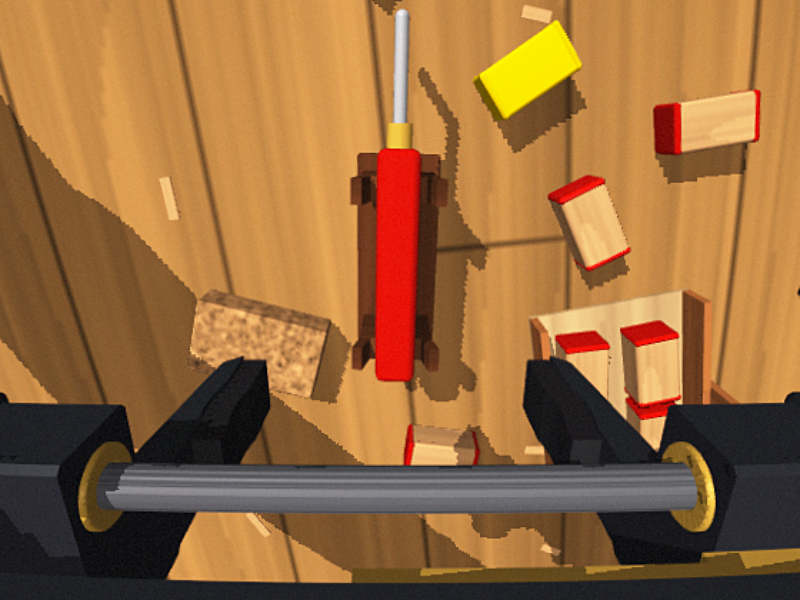

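Wrist view: the handle on its rest is centred at about (398,265), with the sanding block to its left at (260,345) clear of the fingers. The opening narrows to 60 mm before the descent.

Emit:
carry_out(
  offset=[
    [-0.001,0,-0.02],
    [0,0,-0.03],
    [0,0,-0.035],
    [0,0,-0.035],
    [0,0,-0.03],
    [0,0,-0.017],
    [0,0,0],
    [0,0,0],
  ],
  twist=[-1.7,0,0,0,0,0,0,0],
  grip=0.06,
)

```text
clock: 3.2
tool_pos: [0.3983, -0.2248, 0.0523]
eef_rot: [0.706, -0.044, 0.044, -0.706]
contact_force: [0.7, -0.2, 0.7]
opening: 0.679
```

Emit:
carry_out(
  offset=[
    [0,0,0],
    [0,0,0],
    [0,0,0],
    [0,0,0],
    [0,0,0.02],
    [0,0,0.03],
    [0,0,0.03],
    [0,0,0.02],
  ],
  twist=[0,0,0,0,0,0,0,0],
  grip=0.0,
  newtons=50,
)

```text
clock: 4.2
tool_pos: [0.3979, -0.2247, 0.1528]
eef_rot: [0.706, -0.044, 0.045, -0.706]
contact_force: [0.6, -0.4, -0.8]
opening: 0.287
```

Run:
```python
from h import *
st(); im,p=snap('wrist','w2')
M=None
for b in blobs(im,(0,170,110),(8,255,255),.182,p): print(*b)
for b in blobs(im,(21,150,100),(35,255,255),.05,p): print('yel',*b)
```

```text
t 4.2 pos [ 0.3979 -0.2247  0.1528] jaw -7.2 yax [ 0.001 -0.    -1.   ] F [ 0.6 -0.4 -0.8] op 0.287 q [ 0.36  0.64  0.08  2.15 -0.14  0.36  0.43]
[277.1 378.3] [ 0.3916 -0.2635] size [0.024 0.022] ang 172.7
[496.4 316.3] [ 0.4861 -0.2415] size [0.01  0.024] ang 161.4
[435.6 265.6] [ 0.4609 -0.2148] size [0.018 0.009] ang 1.3
[491.4 257. ] [ 0.4832 -0.2141] size [0.019 0.01 ] ang 6.4
[456.6 198.8] [ 0.4667 -0.1878] size [0.018 0.005] ang 6.4
[430.2 138.6] [ 0.4579 -0.1646] size [0.017 0.006] ang 20.5
[276.7 219.5] [ 0.4    -0.1928] size [0.024 0.084] ang 84.7
[509.2  84.7] [ 0.4845 -0.1499] size [0.009 0.015] ang 94.4
yel [363.3 359.4] [ 0.457 -0.387] size [0.024 0.003] ang 85.1
yel [361.6 328.6] [ 0.4568 -0.3507] size [0.003 0.023] ang 93.6
yel [272.4  99.6] [ 0.4057 -0.1471] size [0.027 0.029] ang 85.9
yel [389.1  39.3] [ 0.4869 -0.1169] size [0.061 0.032] ang 27.5
```

Emit:
carry_out(
  offset=[
    [0.035,0.02,0],
    [0.04,0.035,0],
    [0.04,0.045,0],
    [0.04,0.045,0],
    [0.03,0.045,0],
    [0.017,0.045,0],
    [0,0.03,-0.01],
    [0,0.013,-0.01],
  ],
  twist=[0,0,2,2,2,2,2,1.2],
)

```text
clock: 5.25
tool_pos: [0.5992, 0.0558, 0.1303]
eef_rot: [-0.706, -0.026, 0.027, 0.707]
contact_force: [0.6, -1.1, -2.0]
opening: 0.288
```

Run:
```python
from h import *
st(); im,p=snap('wrist','w3')
for b in blobs(im,(21,150,100),(35,255,255),.05,p): print('yel',*b)
s,ps=snap('side','s3')
cv2.imwrite('pics/w3_b.png',np.hstack([cv2.resize(im[:,:,::-1],(440,330)),cv2.resize(s[110:210,230:350,::-1],(360,300))[:300].copy() if 0 else cv2.copyMakeBorder(cv2.resize(s[110:210,230:350,::-1],(360,300)),0,30,0,0,0)]))
```

```text
t 5.25 pos [0.5992 0.0558 0.1303] jaw 4.3 yax [-0.002  0.001 -1.   ] F [ 0.6 -1.1 -2. ] op 0.288 q [-0.25  0.81  0.14  1.74 -0.18  0.61  0.07]
yel [363.4 359.3] [ 0.6799 -0.0686] size [0.022 0.003] ang 96.7
yel [361.5 327.7] [ 0.673  -0.0365] size [0.003 0.019] ang 106.9
yel [274.   99.4] [0.5901 0.134 ] size [0.022 0.026] ang 94.9
yel [315.2  23.1] [0.6109 0.1817] size [0.03  0.024] ang 4.5
yel [243.2  22.5] [0.5686 0.1786] size [0.025 0.024] ang 3.9
```

View pics/w3_b.png

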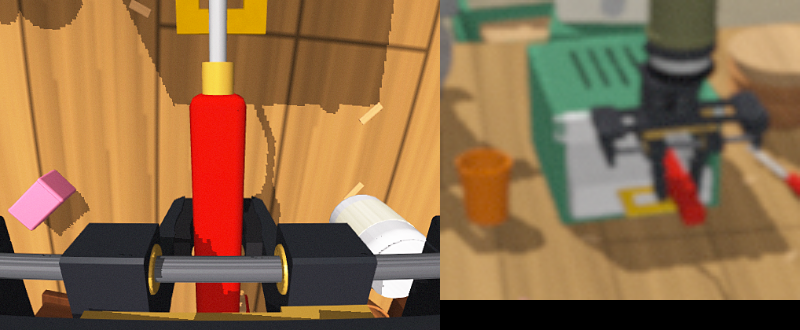

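Wrist view: the tongue straddles the rod end at (222,15), and the rod is centred across it. The tip is over the hole, so I lower it.

Emit:
carry_out(
  offset=[
    [0,0,-0.02],
    [0,0,-0.02],
    [0,0,-0.015],
    [0,0,-0.012],
    [0,0,-0.012],
    [0,0,0],
  ],
  twist=[0,0,0,0,0,0],
)

```text
clock: 6.1
tool_pos: [0.5994, 0.0531, 0.0519]
eef_rot: [0.707, 0.024, -0.025, -0.707]
contact_force: [-0.4, 0.0, -2.1]
opening: 0.294
```

Emit:
carry_out(
  offset=[
    [0.001,-0.015,0],
    [0.001,-0.015,0],
    [0.001,-0.02,0],
    [0.002,-0.022,0],
    [0.002,-0.022,0],
    [0.002,-0.022,0],
    [0.002,-0.022,0],
    [0.0015,-0.022,0],
  ],
  twist=[0,0,0,0,0,0,0,0],
)

```text
clock: 7.1
tool_pos: [0.6118, -0.109, 0.0528]
eef_rot: [0.707, 0.024, -0.025, -0.707]
contact_force: [0.1, 2.8, -2.2]
opening: 0.289
```

Run:
```python
from h import *
st(); im,p=snap('top','t4')
for b in blobs(im,(21,150,100),(35,255,255),.05,p): print('yel',*b)
cv2.imwrite('pics/t4_b.png',cv2.resize(im[110:320,90:370,::-1],(800,600),interpolation=3))
```

```text
t 7.1 pos [ 0.6118 -0.109   0.0528] jaw 4.0 yax [-0.001 -0.    -1.   ] F [ 0.1  2.8 -2.2] op 0.289 q [ 0.06  0.94  0.08  1.7  -0.13  0.5   0.28]
yel [254.1 173. ] [0.6028 0.0497] size [0.034 0.071] ang 179.8
```

View pics/t4_b.png

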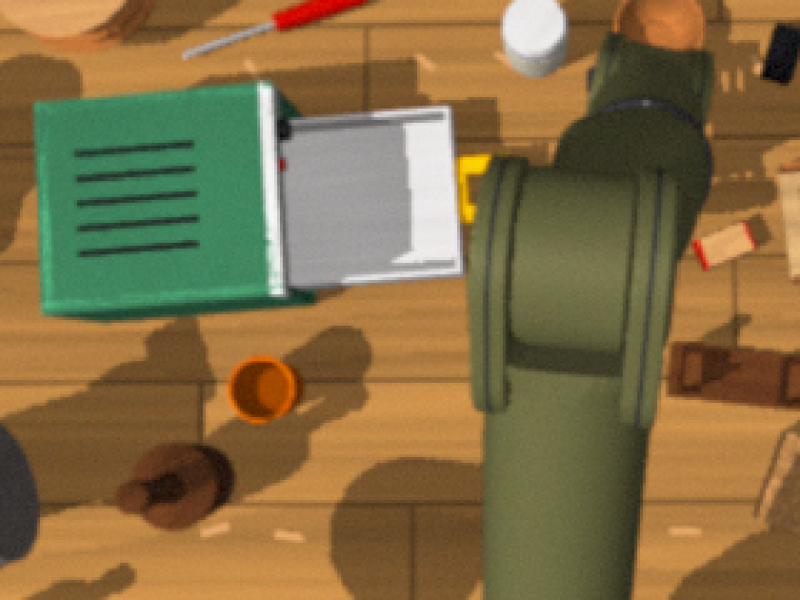

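Top crop: the tray is about 150 mm out, with its front edge at (460,190), and the hook is still engaged. I pull on to the stop.

Emit:
carry_out(
  offset=[
    [0.0005,-0.008,0],
    [0.0005,-0.008,0],
    [0.0005,-0.007,0],
    [0.0005,-0.006,0],
    [0,-0.005,0],
  ],
  twist=[0,0,0,0,0],
)

```text
clock: 7.78
tool_pos: [0.6137, -0.1204, 0.0505]
eef_rot: [-0.697, -0.027, 0.031, 0.716]
contact_force: [0.9, 35.2, -6.0]
opening: 0.287
```

Emit:
carry_out(
  offset=[
    [0,0.01,0],
    [0,0.01,0],
    [0,0,0],
  ],
  twist=[0,0,0],
)

```text
clock: 8.15
tool_pos: [0.6146, -0.1194, 0.0528]
eef_rot: [-0.706, -0.025, 0.025, 0.707]
contact_force: [-0.7, 5.7, -1.9]
opening: 0.289
```

Run:
```python
from h import *
st(); im,p=snap('top','t5')
for b in blobs(im,(21,150,100),(35,255,255),.05,p): print('yel',*b)
# tray outer front wall edge: scan along row through tray for bright->brown
g=im[175:187,195:265].astype(int).mean(0); print(g.round().tolist())
# reference from initial
im0,p0=load('top0'); print(im0[190:200,195:235].astype(int).mean(0).round().tolist())
```

```text
t 8.15 pos [ 0.6146 -0.1194  0.0528] jaw 4.1 yax [-0.     0.001 -1.   ] F [-0.7  5.7 -1.9] op 0.289 q [ 0.08  0.94  0.07  1.69 -0.12  0.51  0.3 ]
yel [259.2 173.1] [0.6041 0.0328] size [0.049 0.075] ang 179.7
[[160.0, 157.0, 157.0], [160.0, 157.0, 156.0], [160.0, 156.0, 156.0], [161.0, 157.0, 157.0], [160.0, 157.0, 157.0], [160.0, 156.0, 156.0], [161.0, 158.0, 158.0], [160.0, 156.0, 156.0], [161.0, 158.0, 158.0], [161.0, 158.0, 158.0], [160.0, 157.0, 158.0], [160.0, 158.0, 158.0], [159.0, 157.0, 157.0], [160.0, 158.0, 158.0], [162.0, 158.0, 158.0], [160.0, 158.0, 158.0], [160.0, 158.0, 157.0], [162.0, 158.0, 159.0], [161.0, 158.0, 158.0], [161.0, 159.0, 158.0], [161.0, 157.0, 157.0], [161.0, 158.0, 158.0], [161.0, 158.0, 158.0], [160.0, 157.0, 157.0], [160.0, 157.0, 157.0], [160.0, 157.0, 157.0], [159.0, 157.0, 156.0], [161.0, 157.0, 157.0], [159.0, 156.0, 156.0], [159.0, 155.0, 156.0], [159.0, 157.0, 156.0], [159.0, 156.0, 156.0], [159.0, 155.0, 156.0], [159.0, 155.0, 155.0], [159.0, 156.0, 155.0], [158.0, 154.0, 155.0], [158.0, 154.0, 155.0], [156.0, 154.0, 154.0], [176.0, 174.0, 1
[... 851 characters left out ...]
.0, 58.0], [115.0, 87.0, 44.0], [118.0, 84.0, 33.0], [116.0, 83.0, 30.0], [115.0, 82.0, 30.0], [115.0, 82.0, 30.0], [114.0, 81.0, 30.0], [116.0, 82.0, 32.0], [115.0, 82.0, 31.0], [115.0, 81.0, 33.0], [112.0, 79.0, 32.0], [112.0, 79.0, 32.0], [112.0, 80.0, 34.0], [112.0, 79.0, 35.0], [108.0, 76.0, 32.0], [99.0, 71.0, 30.0], [90.0, 63.0, 29.0], [97.0, 69.0, 31.0], [103.0, 73.0, 37.0], [105.0, 75.0, 39.0], [106.0, 75.0, 40.0], [106.0, 75.0, 41.0], [105.0, 73.0, 39.0], [105.0, 74.0, 40.0], [106.0, 74.0, 40.0], [105.0, 73.0, 38.0], [105.0, 75.0, 41.0], [106.0, 74.0, 39.0], [104.0, 73.0, 39.0], [104.0, 73.0, 37.0], [105.0, 74.0, 39.0], [105.0, 74.0, 39.0], [106.0, 74.0, 40.0], [105.0, 74.0, 40.0]]
```

Run:
```python
from h import *
im0,p0=load('top0'); im,p=load('t5')
for n,i in (('t0',im0),('t5',im)):
    for r in (165,175,180,187,195):
        row=i[r].astype(int); y=(row[:,0]-row[:,2]>110)&(row[:,1]>100); c=np.where(y[195:290])[0]+195
        if len(c): print(n,r,c.min(),c.max(),onz(p,[(c.min()-.5,r),(c.max()+.5,r)],.05)[:,:2].round(4).tolist())
```

```text
t0 165 264 269 [[0.6351, 0.025], [0.6349, 0.0065]]
t0 175 199 276 [[0.6063, 0.2252], [0.6035, -0.0148]]
t0 180 199 289 [[0.5907, 0.225], [0.5875, -0.0545]]
t0 187 200 288 [[0.5689, 0.2216], [0.5659, -0.0512]]
t5 165 253 287 [[0.6355, 0.0588], [0.6343, -0.0489]]
t5 175 254 257 [[0.6043, 0.0558], [0.6041, 0.0435]]
t5 180 254 262 [[0.5887, 0.0558], [0.5884, 0.0282]]
t5 187 255 261 [[0.567, 0.0528], [0.5668, 0.0314]]
```

Emit:
carry_out(
  offset=[
    [0,0.006,0],
    [0,0,0],
  ],
  twist=[0,0],
)

```text
clock: 8.45
tool_pos: [0.6147, -0.1158, 0.053]
eef_rot: [0.707, 0.025, -0.024, -0.706]
contact_force: [-1.0, -0.1, -1.6]
opening: 0.288
```

Emit:
carry_out(
  offset=[
    [0,0,0.02],
    [0,0,0.03],
    [0,0,0.03],
    [-0.03,-0.015,0.02],
    [-0.05,-0.025,0],
    [-0.055,-0.025,0],
    [-0.05,-0.025,0],
    [-0.032,-0.017,0],
  ],
  twist=[0,0,0,0,-2.8,-2.8,-2.8,-2.8],
)

```text
clock: 9.45
tool_pos: [0.3949, -0.2238, 0.1543]
eef_rot: [0.706, -0.046, 0.046, -0.705]
contact_force: [0.0, -0.8, -1.4]
opening: 0.289
```

Run:
```python
from h import *
st(); im,p=snap('wrist','w6')
for b in blobs(im,(0,170,110),(8,255,255),.182,p)+blobs(im,(21,150,100),(35,255,255),.182,p): print(*b)
im,p=snap('top','t6')
for r in (165,170,175,180,185):
    row=im[r].astype(int); y=(row[:,0]-row[:,2]>110)&(row[:,1]>100); c=np.where(y[245:290])[0]+245
    if len(c): print(r,c.min(),c.max(),onz(p,[(c.min()-.5,r),(c.max()+.5,r)],.05)[:,:2].round(4).tolist())
for b in blobs(im,(0,170,110),(8,255,255),.182,p): print(*b)
```

```text
t 9.45 pos [ 0.3949 -0.2238  0.1543] jaw -7.5 yax [ 0.    -0.002 -1.   ] F [ 0.  -0.8 -1.4] op 0.289 q [ 0.36  0.63  0.08  2.16 -0.13  0.36  0.42]
[277.1 378.3] [ 0.3879 -0.264 ] size [0.025 0.022] ang 172.4
[497.9 315.4] [ 0.4852 -0.2419] size [0.011 0.024] ang 161.1
[438.4 264.3] [ 0.4596 -0.2147] size [0.018 0.009] ang 1.0
[494.1 255.6] [ 0.4821 -0.2139] size [0.019 0.01 ] ang 7.6
[459.4 197.8] [ 0.4656 -0.1875] size [0.018 0.005] ang 3.9
[433.1 137.9] [ 0.4566 -0.1639] size [0.017 0.006] ang 22.4
[276.8 219.5] [ 0.3972 -0.1925] size [0.024 0.085] ang 84.4
[511.5  84. ] [ 0.4835 -0.1493] size [0.009 0.015] ang 95.8
[363.3 359. ] [ 0.4273 -0.2577] size [0.013 0.002] ang 83.4
[361.7 328.9] [ 0.4274 -0.242 ] size [0.002 0.009] ang 93.4
[272.2  99.7] [ 0.4032 -0.1444] size [0.012 0.013] ang 83.3
[391.8  39.4] [ 0.443  -0.1305] size [0.029 0.015] ang 27.7
165 253 272 [[0.6355, 0.0588], [0.6348, -0.0027]]
170 253 289 [[0.6199, 0.0588], [0.6186, -0.0548]]
175 254 288 [[0.6043, 0.0558], [0.6031, -0.0516]]
180 254 289 [[0.5887, 0.0558], [0.5875, -0.0545]]
185 255 289 [[0.5732, 0.0528], [0.5721, -0.0543]]
[338.7 242.3] [ 0.396  -0.1814] size [0.027 0.054] ang 80.6
[392.3 177.2] [ 0.5704 -0.3321] size [0.013 0.028] ang 4.8
[201.8 112.3] [0.7584 0.1886] size [0.095 0.022] ang 109.5
```

Emit:
carry_out(
  offset=[
    [0.003,-0.001,-0.02],
    [0,0,-0.025],
    [0,0,-0.025],
    [0,0,-0.018],
    [0,0,-0.014],
    [0,0,0],
    [0,0,0],
  ],
  twist=[0,0,0,0,0,0,0],
)

```text
clock: 10.42
tool_pos: [0.4014, -0.223, 0.0511]
eef_rot: [0.706, -0.044, 0.045, -0.705]
contact_force: [0.3, -0.4, -1.1]
opening: 0.288
```

Emit:
carry_out(
  offset=[
    [0,0,0],
    [0,0,0],
    [0,0,0.015],
    [0,0,0.03],
    [0,0,0.05],
    [0,0,0.06],
    [0.02,-0.02,0.06],
    [0.05,-0.04,0.02],
  ],
  twist=[0,0,0,0,0,0,0,0],
  grip=0.06,
)

```text
clock: 11.42
tool_pos: [0.4661, -0.2789, 0.2864]
eef_rot: [0.706, -0.042, 0.046, -0.705]
contact_force: [0.9, -0.3, -0.3]
opening: 0.678
```

Run:
```python
from h import *
st(); im,p=snap('wrist','w7')
for b in blobs(im,(0,170,110),(8,255,255),.08,p)+blobs(im,(105,150,80),(125,255,255),.109,p): print(*b)
cv2.imwrite('pics/w7_b.png',cv2.resize(im[:,:,::-1],(800,600)))
```

```text
t 11.43 pos [ 0.4661 -0.2789  0.2864] jaw -7.2 yax [ 0.005 -0.002 -1.   ] F [ 0.9 -0.3 -0.3] op 0.678 q [ 0.36  0.52  0.15  1.77 -0.1   0.85  0.43]
[391.8 265. ] [ 0.5871 -0.4055] size [0.029 0.003] ang 3.9
[274.2 262. ] [ 0.4491 -0.3824] size [0.04  0.004] ang 77.4
[233.  258.1] [ 0.402  -0.3709] size [0.04  0.004] ang 74.9
[343.5 232.8] [ 0.531  -0.3549] size [0.021 0.037] ang 172.6
[384.7 224.7] [ 0.5792 -0.3513] size [0.035 0.018] ang 172.6
[335.  182.7] [ 0.5271 -0.2963] size [0.031 0.01 ] ang 0.5
[376.7 176.1] [ 0.5728 -0.2948] size [0.033 0.01 ] ang 7.4
[343.8 128.5] [ 0.5399 -0.2397] size [0.031 0.005] ang 17.0
[322.4  84.6] [ 0.5219 -0.1941] size [0.03  0.005] ang 21.7
[207.1 124.7] [ 0.3991 -0.2245] size [0.025 0.148] ang 82.8
[376.1  44.6] [ 0.5767 -0.164 ] size [0.01 0.03] ang 96.2
[428.6  33.1] [ 0.6282 -0.1597] size [0.004 0.029] ang 95.4
[393.1 248.4] [ 0.5699 -0.3702] size [0.139 0.026] ang 5.4
```

View pics/w7_b.png

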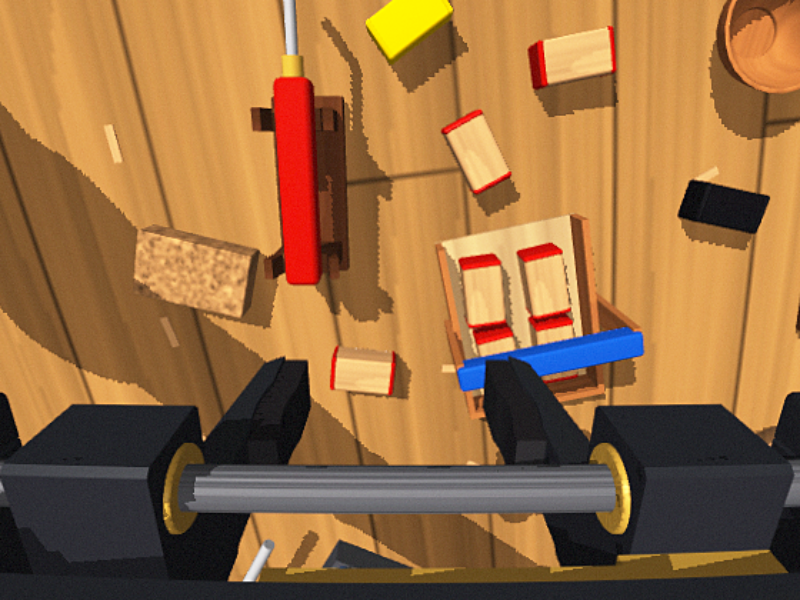

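Wrist view: the hook is back on its rest at (297,180) and the carrier's bar centre is at about (560,358). All four carrier blanks are visible, and the black look-alike at (723,206) is well clear. Next is the bar grasp.

Emit:
carry_out(
  offset=[
    [0.015,-0.01,0],
    [0.015,-0.012,0],
    [0.015,-0.012,-0.01],
    [0.015,-0.012,-0.02],
    [0.015,-0.012,-0.02],
    [0.015,-0.012,-0.02],
    [0.01,-0.012,-0.02],
    [0.005,-0.012,-0.02],
  ],
  twist=[-9.7,-9.7,-9.7,-9.7,-9.7,-9.7,-9.7,-9.7],
)

```text
clock: 12.48
tool_pos: [0.5713, -0.3724, 0.1708]
eef_rot: [-0.521, 0.478, -0.478, 0.521]
contact_force: [0.1, 0.1, 0.3]
opening: 0.682
```

Run:
```python
from h import *
st(); im,p=snap('wrist','w8')
for b in blobs(im,(105,150,80),(125,255,255),.109,p): print(*b)
im,p=snap('top','t8')
for b in blobs(im,(105,150,80),(125,255,255),.109,p): print(*b)
```

```text
t 12.47 pos [ 0.5713 -0.3724  0.1708] jaw -85.1 yax [ 0.     0.001 -1.   ] F [0.1 0.1 0.3] op 0.682 q [ 0.28  0.9   0.49  1.46 -0.48  0.91 -0.58]
[281.7 206.2] [ 0.5725 -0.3743] size [0.019 0.14 ] ang 5.9
[506.4 259.3] [ 0.3404 -0.6759] size [0.049 0.148] ang 54.9
[520.7 236.7] [ 0.4069 -0.7224] size [0.078 0.154] ang 61.2
```

Emit:
carry_out(
  offset=[
    [0.001,-0.002,-0.02],
    [0,0,-0.025],
    [0,0,-0.02],
    [0,0,-0.015],
    [0,0,-0.008],
    [0,0,0],
    [0,0,0],
  ],
  twist=[0.5,0,0,0,0,0,0],
)

```text
clock: 13.45
tool_pos: [0.5723, -0.3753, 0.0836]
eef_rot: [0.524, -0.474, 0.475, -0.524]
contact_force: [-0.0, -0.3, 0.5]
opening: 0.68
```

Emit:
carry_out(
  offset=[
    [0,0,0],
    [0,0,0],
    [0,0,0],
    [0,0,0],
    [0,0,0],
    [0,0,0.01],
    [0,0,0.02],
    [0,0,0.02],
  ],
  twist=[0,0,0,0,0,0,0,0],
  grip=0.0,
  newtons=40,
)

```text
clock: 14.45
tool_pos: [0.572, -0.375, 0.1346]
eef_rot: [0.524, -0.474, 0.475, -0.524]
contact_force: [0.6, -0.4, -3.5]
opening: 0.219
```

The carrier is lifted. Now I raise it, carry it over and turn it half round so its mouth faces away from the cabinet. Its rear can then rest on the roof's front edge and tilt there.

Emit:
carry_out(
  offset=[
    [0,0,0.02],
    [0,0,0.028],
    [0,0,0.03],
    [0,0,0.03],
    [0,0,0.025],
    [0,0.008,0.02],
    [0,0.018,0.01],
    [0,0.026,0],
  ],
  twist=[0,3,6,8,8,8,8,8],
)

```text
clock: 15.45
tool_pos: [0.5716, -0.324, 0.2984]
eef_rot: [0.675, -0.212, 0.215, -0.673]
contact_force: [-0.5, -0.2, -4.2]
opening: 0.223
```

Emit:
carry_out(
  offset=[
    [0.002,0.03,0],
    [0.003,0.03,0],
    [0.003,0.03,0],
    [0.003,0.03,0],
    [0.003,0.03,0],
    [0.003,0.03,0],
    [0.003,0.03,0],
    [0.002,0.03,0],
  ],
  twist=[8,8,8,8,8,8,8,8],
)

```text
clock: 16.45
tool_pos: [0.5937, -0.0827, 0.2971]
eef_rot: [0.685, 0.177, -0.176, -0.684]
contact_force: [0.6, -0.0, -3.1]
opening: 0.222
```

Emit:
carry_out(
  offset=[
    [0,0.03,0],
    [0,0.03,0],
    [0,0.03,0],
    [0,0.03,0],
    [0,0.03,0],
    [0,0.025,0],
    [0,0.018,0],
    [0,0.01,0],
  ],
  twist=[8,8,8,8,8,8,8,6],
)

```text
clock: 17.45
tool_pos: [0.5938, 0.1205, 0.297]
eef_rot: [-0.496, -0.504, 0.504, 0.495]
contact_force: [-0.2, 0.1, -3.7]
opening: 0.216
```

Run:
```python
from h import *
s=st(); im,p=snap('top','t9'); z=s['tool_pos'][2]+.0255
for b in blobs(im,(105,150,80),(125,255,255),z,p,roi=(100,100,400,260)): print(*b)
w,pw=snap('wrist','w9'); 
si,ps=snap('side','s9')
o=np.zeros((600,800,3),np.uint8); o[:300,:400]=cv2.resize(im,(400,300)); o[300:,:400]=cv2.resize(w,(400,300)); o[:600,400:]=cv2.resize(si[70:230,220:327],(400,600),interpolation=3)
cv2.imwrite('pics/m9.png',o[:,:,::-1])
```

```text
t 17.45 pos [0.5938 0.1205 0.297 ] jaw 90.9 yax [ 0.001 -0.001 -1.   ] F [-0.2  0.1 -3.7] op 0.216 q [-0.11  0.61 -0.3   1.55  0.2   1.01  1.13]
```

View pics/m9.png

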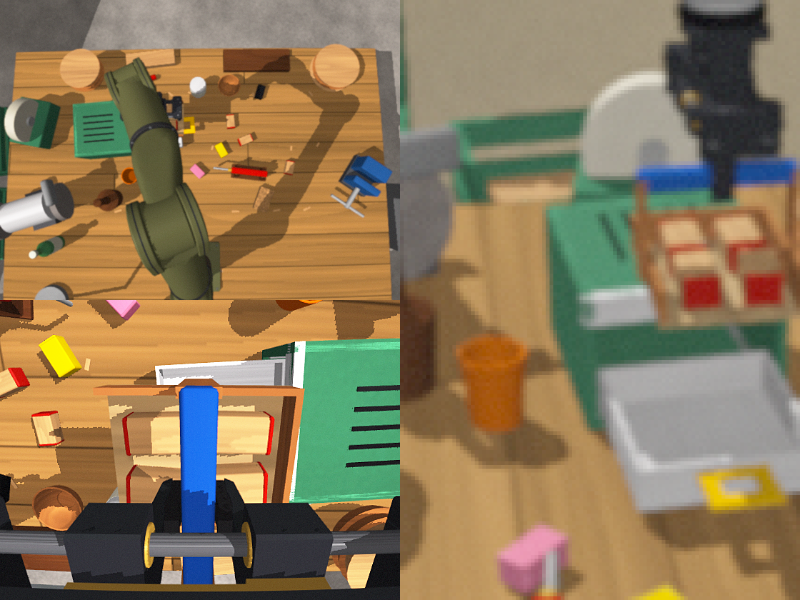

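Run:
```python
from h import *
im,p=load('w9'); h=cv2.cvtColor(np.ascontiguousarray(im),cv2.COLOR_RGB2HSV)
for r in (80,110,150,180,220,250):
    g=(h[r,:,0]>65)&(h[r,:,0]<90)&(h[r,:,1]>80); c=np.where(g)[0]; c=c[c>380]
    if len(c):
        w=[x for x in range(c.min()-1,300,-1) if h[r,x,1]<60 and h[r,x,2]>120]
        print(r,c.min(),onz(p,[(c.min(),r)],.15)[0,:2].round(4), w[:1], w[-1:] )
# rear wall top outer edge approx at big-crop col 302 -> 
s=get_state(); T=np.array(s['tool_pos']); j=np.radians(90.9); ax=np.array([np.cos(j),np.sin(j),0]); ay=np.array([-ax[1],ax[0],0])
for zc in (-.0836,-.0836+.038):
  print(proj(p,[T+ax*.085+ay*y+[0,0,zc] for y in (-.065,0,.065)]).round(0).tolist())
```

```text
80 409 [0.4972 0.23  ] [400] [378]
110 425 [0.5209 0.247 ] [424] [301]
150 424 [0.555  0.2512] [305] [305]
180 420 [0.5822 0.2516] [] []
220 417 [0.6208 0.2547] [416] [303]
250 414 [0.652  0.2566] [413] [409]
[[380.0, 291.0], [390.0, 214.0], [400.0, 123.0]]
[[396.0, 321.0], [409.0, 234.0], [423.0, 128.0]]
```

Composite: mouth faces the side camera (-y), with all four blanks still seated. The tray lies open below, and in the wrist tile the rear wall (295,440) is just short of the roof edge. I set the rear on the roof edge.

Emit:
carry_out(
  offset=[
    [0,0.006,0],
    [0,0.012,0],
    [0,0.015,0],
    [0,0.0145,-0.01],
    [0,0,-0.02],
    [0,0,-0.016],
    [0,0,-0.01],
    [0,0,-0.003],
  ],
  twist=[1,1,1.1,0,0,0,0,0],
)

```text
clock: 18.6
tool_pos: [0.5937, 0.1675, 0.2361]
eef_rot: [-0.483, -0.516, 0.517, 0.483]
contact_force: [0.4, 0.1, -3.4]
opening: 0.219
```

Run:
```python
from h import *
s=st(); si,ps=snap('side','s10'); w,pw=snap('wrist','w10')
o=np.zeros((600,800,3),np.uint8); o[:300,:400]=cv2.resize(w,(400,300)); o[:600,400:]=cv2.resize(si[70:230,220:327],(400,600),interpolation=3)
cv2.imwrite('pics/m10.png',o[:,:,::-1])
```

```text
t 18.6 pos [0.5937 0.1675 0.2361] jaw 93.8 yax [-0.001 -0.    -1.   ] F [ 0.4  0.1 -3.4] op 0.219 q [-0.18  0.69 -0.3   1.59  0.24  0.9   1.07]
```

Emit:
carry_out(
  offset=[
    [0,0,0],
    [0,0,-0.003],
    [0,-0.004,-0.003],
    [0,-0.004,-0.003],
    [0.001,-0.004,-0.003],
    [0,-0.004,-0.004],
    [0,0,0],
  ],
  twist=[0,0,0,0,0,0,0],
  grip=0.0,
  newtons=10,
)

```text
clock: 19.58
tool_pos: [0.595, 0.151, 0.2207]
eef_rot: [-0.483, -0.516, 0.516, 0.483]
contact_force: [-0.2, 0.1, -0.7]
opening: 0.241
```

Run:
```python
from h import *
s=st(); si,ps=snap('side','s11'); w,pw=snap('wrist','w11')
o=np.zeros((600,800,3),np.uint8); o[:300,:400]=cv2.resize(w,(400,300)); o[:600,400:]=cv2.resize(si[70:230,220:327],(400,600),interpolation=3)
cv2.imwrite('pics/m11.png',o[:,:,::-1])
```

```text
t 19.57 pos [0.595  0.151  0.2207] jaw 93.8 yax [-0. -0. -1.] F [-0.2  0.1 -0.7] op 0.241 q [-0.16  0.7  -0.29  1.62  0.25  0.86  1.09]
```

View pics/m11.png

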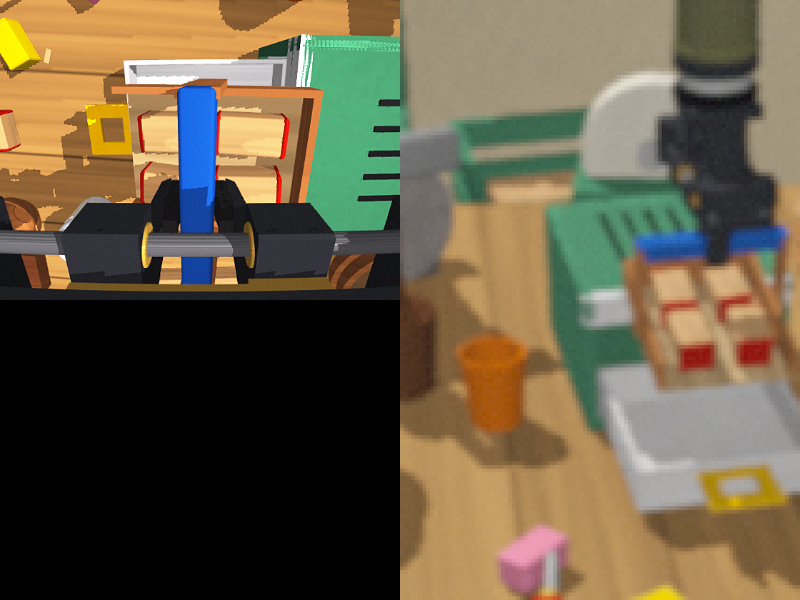

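The side tile shows the tilt starting: the opening has grown and the mouth is dropping over the tray, with the blanks still seated. I continue.

Emit:
carry_out(
  offset=[
    [0,-0.0035,-0.004],
    [0.001,-0.0035,-0.004],
    [0,-0.0035,-0.004],
    [0,-0.0035,-0.004],
    [0,-0.003,-0.005],
    [0,-0.003,-0.005],
    [0,0,0],
  ],
  twist=[0,0,0,0,0,0,0],
)

```text
clock: 20.55
tool_pos: [0.5957, 0.1308, 0.1944]
eef_rot: [-0.483, -0.516, 0.517, 0.483]
contact_force: [-0.0, -0.0, 0.7]
opening: 0.261
```

Emit:
carry_out(
  offset=[
    [0,-0.002,-0.004],
    [0.0005,-0.002,-0.004],
    [0,-0.001,-0.003],
    [0,-0.001,-0.003],
    [0,-0.001,-0.003],
    [0,0,0],
    [0,0,0],
    [0,0,0],
  ],
  twist=[0,0,0,0,0,0,0,0],
)

```text
clock: 21.55
tool_pos: [0.5965, 0.1236, 0.178]
eef_rot: [-0.484, -0.516, 0.517, 0.483]
contact_force: [0.1, -6.2, -0.2]
opening: 0.272
```

Run:
```python
from h import *
s=st(); si,ps=snap('side','s12'); w,pw=snap('wrist','w12')
o=np.zeros((600,800,3),np.uint8); o[:300,:400]=cv2.resize(w,(400,300)); o[:600,400:]=cv2.resize(si[70:230,220:327],(400,600),interpolation=3)
cv2.imwrite('pics/m12.png',o[:,:,::-1])
```

```text
t 21.55 pos [0.5965 0.1236 0.178 ] jaw 93.8 yax [-0.    -0.001 -1.   ] F [ 0.1 -6.2 -0.2] op 0.272 q [-0.12  0.75 -0.28  1.67  0.28  0.76  1.1 ]
```

View pics/m12.png

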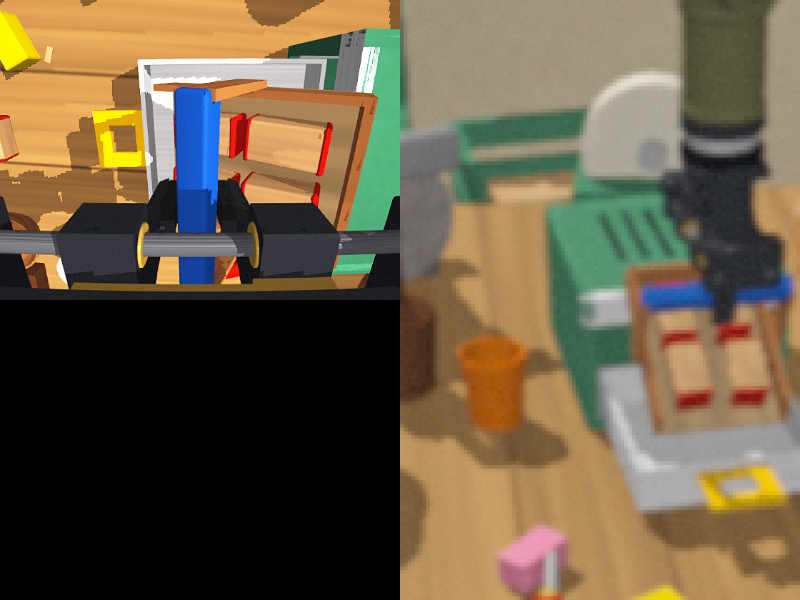

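```bash
cat > ang.py <<'E'
from h import *
def ang(p,uv,T,jaw=93.8,side=1):
    j=np.radians(jaw); ax=np.array([np.cos(j),np.sin(j),0]); ay=np.array([-ax[1],ax[0],0])
    e,d=ray(p,[uv]); d=d[0]; t=((T-e)@ay+side*.065)/(d@ay); X=e+t*d-T-[0,0,.0164]
    u=-(X@ax); z=X[2]; # out, up relative to bar
    return round(np.degrees(np.arctan2(100,85)-np.arctan2(-z,u))*-1,1),np.hypot(u,z).round(4),X+T
E
python3 - <<'E'
from ang import *
im,p=load('s12'); T=np.array(get_state()['tool_pos'])
f=lambda a,b:(220+(a-400)*107/400,70+b*160/600)
print(ang(p,f(655,434),T,side=1)); print(ang(p,f(787,421),T,side=-1))
E
```

```text
(np.float64(25.6), np.float64(0.1239), array([0.53374336, 0.08792449, 0.05818973]))
(np.float64(27.5), np.float64(0.1276), array([0.66324702, 0.09970977, 0.05356896]))
```

Emit:
carry_out(
  offset=[
    [0,-0.0005,-0.002],
    [0,-0.0005,-0.002],
    [0,0,0],
    [0,0,0],
  ],
  twist=[0,0,0,0],
)

```text
clock: 22.15
tool_pos: [0.5966, 0.1221, 0.174]
eef_rot: [-0.484, -0.516, 0.517, 0.483]
contact_force: [-0.3, -6.0, 1.0]
opening: 0.274
```

Run:
```python
from ang import *
im,p=load('w12'); T=np.array([0.5965,0.1236,0.178]); B=T+[0,0,.0164]
print('fascia',onz(p,[(476,84),(507,84)],.15))
h=cv2.cvtColor(np.ascontiguousarray(im),cv2.COLOR_RGB2HSV)
print(im[84,455:520:2].tolist())
j=np.radians(93.8); ax=np.array([np.cos(j),np.sin(j),0]); ay=np.array([-ax[1],ax[0],0])
e,d=ray(p,[(376*1.4,95*1.4)]); d=d[0]
for s in (1,-1):
    t=((B-e)@ay+s*.065)/(d@ay); X=e+t*d-B; print(s,'in',X@ax,'up',X[2],'r',np.hypot(X@ax,X[2]),'tilt',36.1+np.degrees(np.arctan2(X[2],X@ax)))
w=cv2.resize(im[30:290,180:560],(800,547),interpolation=3); cv2.imwrite('pics/w12c.png',w[:,:,::-1])
```

```text
fascia [[0.50185917 0.21720907 0.15      ]
 [0.50046673 0.23321233 0.15      ]]
[[208, 203, 203], [234, 221, 228], [41, 99, 66], [42, 98, 64], [47, 101, 70], [49, 103, 73], [48, 103, 73], [42, 99, 65], [46, 105, 73], [88, 108, 94], [122, 123, 128], [115, 116, 116], [114, 113, 115], [117, 117, 114], [121, 118, 118], [106, 108, 107], [115, 113, 115], [116, 115, 112], [118, 115, 117], [119, 114, 117], [120, 117, 119], [115, 115, 117], [117, 119, 117], [119, 116, 117], [122, 121, 121], [97, 97, 93], [255, 255, 255], [255, 255, 255], [255, 255, 255], [255, 255, 255], [224, 249, 242], [250, 255, 255], [255, 255, 255]]
1 in 0.12716264584858847 up -0.039074158231828804 r 0.13303055416234094 tilt 19.019010183420175
-1 in 1.065854484359765 up -1.2904780704445789 r 1.6737321865006314 tilt -14.345415554269643
```

View pics/w12c.png

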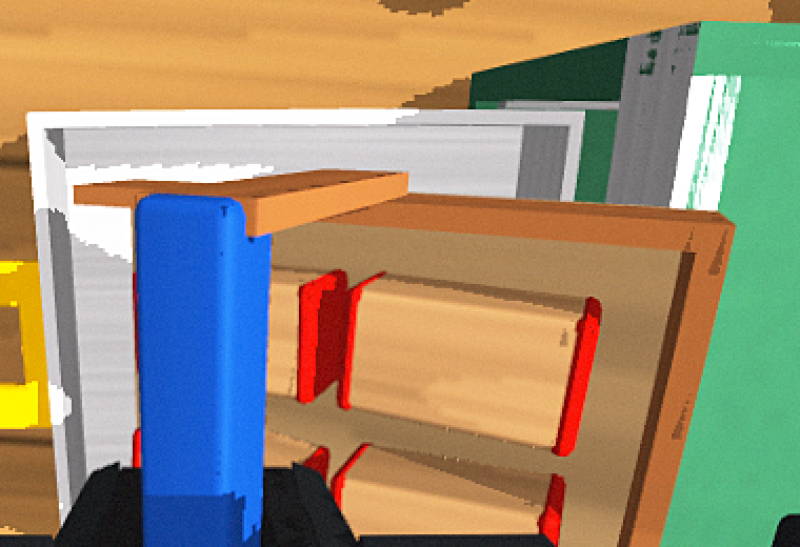

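Emit:
carry_out(
  offset=[
    [0,0,0],
    [0,0.003,0.003],
    [0,0.004,0.004],
    [0,0.003,0.003],
    [0,0,0],
  ],
  twist=[0,0,0,0,0],
  grip=0.0,
  newtons=18,
)

```text
clock: 22.78
tool_pos: [0.5962, 0.1358, 0.184]
eef_rot: [0.482, 0.518, -0.516, -0.483]
contact_force: [-0.2, 0.0, -2.7]
opening: 0.262
```

Emit:
carry_out(
  offset=[
    [0,-0.002,-0.004],
    [0,-0.0025,-0.005],
    [0,-0.002,-0.005],
    [0,-0.0015,-0.004],
    [0,0,0],
  ],
  twist=[0,0,0,0,0],
)

```text
clock: 23.4
tool_pos: [0.5964, 0.1253, 0.1655]
eef_rot: [-0.483, -0.516, 0.516, 0.483]
contact_force: [-0.3, 0.0, -0.5]
opening: 0.268
```

Run:
```python
from h import *
s=st(); si,ps=snap('side','s13'); w,pw=snap('wrist','w13')
o=np.zeros((600,800,3),np.uint8); o[:300,:400]=cv2.resize(w,(400,300)); o[:600,400:]=cv2.resize(si[70:230,220:327],(400,600),interpolation=3)
cv2.imwrite('pics/m13.png',o[:,:,::-1])
# blanks red px in side mouth region
for b in blobs(si,(0,150,90),(8,255,255),.07,ps,roi=(270,120,350,230),amin=8): print(b[0])
```

```text
t 23.4 pos [0.5964 0.1253 0.1655] jaw 93.8 yax [-0.001 -0.    -1.   ] F [-0.3  0.  -0.5] op 0.268 q [-0.13  0.77 -0.27  1.68  0.28  0.73  1.1 ]
[347.6 170.4]
```

View pics/m13.png

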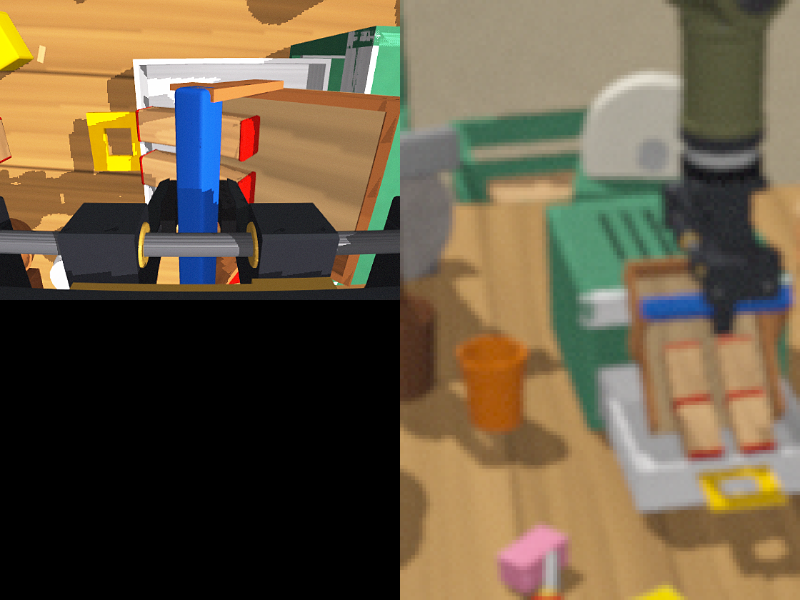

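Side tile: the blanks have slid. The front pair leans on the tray's front wall at (700,455), with the second pair behind it. I draw the carrier back up the slope so they are left in the tray.

Emit:
carry_out(
  offset=[
    [0,0.003,0.002],
    [0,0.005,0.0035],
    [0,0.005,0.0035],
    [0,0.005,0.0035],
    [0,0.006,0.004],
    [0,0.006,0.004],
    [0,0,0],
    [0,0,0],
  ],
  twist=[0,0,0,0,0,0,0,0],
)

```text
clock: 24.5
tool_pos: [0.5967, 0.1494, 0.1866]
eef_rot: [-0.486, -0.513, 0.518, 0.482]
contact_force: [-0.5, -9.5, 4.0]
opening: 0.265
```

Emit:
carry_out(
  offset=[
    [0,0.005,0.0035],
    [0,0.005,0.0035],
    [0,0.005,0.0035],
    [0,0.005,0.0035],
    [0,0.005,0.0035],
    [0,0,0],
    [0,0,0],
    [0,0,0],
  ],
  twist=[0,0,0,0,0,0,0,0],
)

```text
clock: 25.5
tool_pos: [0.5962, 0.1659, 0.2057]
eef_rot: [-0.49, -0.508, 0.52, 0.481]
contact_force: [-7.3, -23.6, 20.0]
opening: 0.252
```

Run:
```python
from h import *
s=st(); si,ps=snap('side','s14'); w,pw=snap('wrist','w14')
o=np.zeros((600,800,3),np.uint8); o[:300,:400]=cv2.resize(w,(400,300)); o[:600,400:]=cv2.resize(si[70:230,220:327],(400,600),interpolation=3)
cv2.imwrite('pics/m14.png',o[:,:,::-1])
```

```text
t 25.5 pos [0.5962 0.1659 0.2057] jaw 93.3 yax [-0.003 -0.021 -1.   ] F [ -7.3 -23.6  20. ] op 0.252 q [-0.21  0.73 -0.27  1.61  0.26  0.85  1.04]
```

View pics/m14.png

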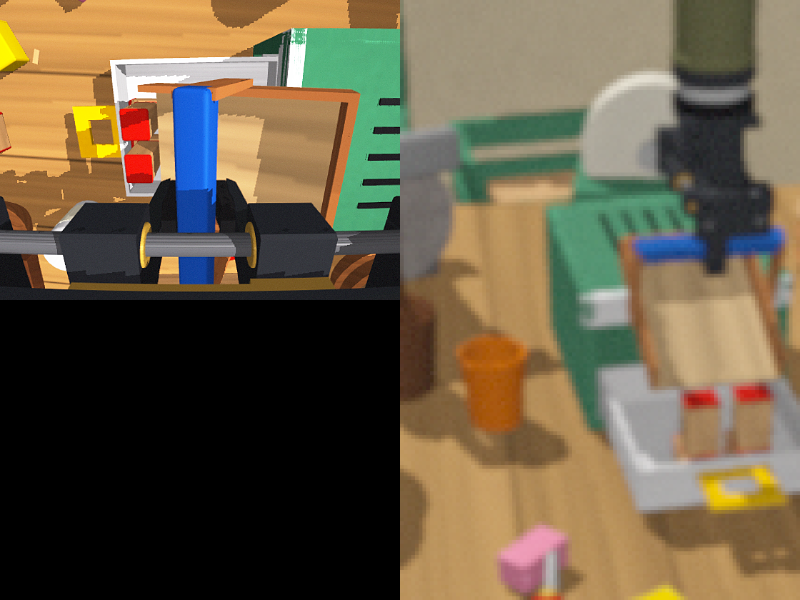

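Side and wrist tiles: the carrier is empty. Two blanks stand on end by the tray's front wall at (140,125) and (140,165) in the wrist tile, and the other two are hidden beneath the carrier. Contact force is building, so I lift off straight away.

Emit:
carry_out(
  offset=[
    [0,-0.006,0.008],
    [0,-0.004,0.015],
    [0,0,0.02],
    [0,0,0.025],
    [0,0,0.03],
    [0,0,0],
    [0,0,0],
  ],
  twist=[0,0,0,0,0,0,0],
)

```text
clock: 26.48
tool_pos: [0.5957, 0.1709, 0.3009]
eef_rot: [-0.482, -0.516, 0.517, 0.483]
contact_force: [0.1, -0.1, -2.7]
opening: 0.246
```

Emit:
carry_out(
  offset=[
    [0,0,0],
    [0,0,0],
    [0,0,0],
    [0,0,0],
  ],
  twist=[0,0,0,0],
  grip=0.0,
  newtons=40,
)

```text
clock: 26.98
tool_pos: [0.5964, 0.1706, 0.3017]
eef_rot: [-0.483, -0.516, 0.516, 0.483]
contact_force: [-0.5, -0.1, -2.2]
opening: 0.237
```

Run:
```python
from ang import *
s=st(); si,ps=snap('side','s15'); w,pw=snap('wrist','w15')
cv2.imwrite('pics/m15.png',cv2.resize(w,(400,300))[:,:,::-1])
T=np.array(s['tool_pos']);B=T+[0,0,.0164]
j=np.radians(93.8); ax=np.array([np.cos(j),np.sin(j),0]); ay=np.array([-ax[1],ax[0],0])
# brown rear-wall/top and predicted corners if level (side cam): mouth corners, rear top corners
for q in [(-.085,.065,-.1),(-.085,-.065,-.1),(0,.065,0.009),(0,-.065,.009)]:
    print(q,proj(ps,[B+ax*q[0]+ay*q[1]+[0,0,q[2]]]).round(1))
for b in blobs(si,(105,150,80),(125,255,255),.3,ps,roi=(240,50,360,220)): print(b)
```

```text
t 26.98 pos [0.5964 0.1706 0.3017] jaw 93.8 yax [-0. -0. -1.] F [-0.5 -0.1 -2.2] op 0.237 q [-0.18  0.63 -0.31  1.5   0.21  1.05  1.1 ]
(-0.085, 0.065, -0.1) [[289.3 149.4]]
(-0.085, -0.065, -0.1) [[327.2 145.6]]
(0, 0.065, 0.009) [[283.8 108.5]]
(0, -0.065, 0.009) [[321.5 105.3]]
(array([293.1, 108.6]), array([0.5703, 0.238 ]), 'size', array([0.058, 0.064]), 'ang', np.float64(170.5))
(array([315. , 106.6]), array([0.6527, 0.239 ]), 'size', array([0.05 , 0.049]), 'ang', np.float64(170.5))
```

Emit:
carry_out(
  offset=[
    [0,-0.01,0],
    [0,-0.02,0],
    [0,-0.03,0],
    [0,-0.035,0],
    [0,-0.04,0],
    [0,-0.04,0],
    [0,-0.04,0],
    [0,-0.04,0],
  ],
  twist=[0,-5,-9,-9,-9,-9,-9,-9],
)

```text
clock: 28.08
tool_pos: [0.596, -0.0864, 0.3021]
eef_rot: [0.675, 0.21, -0.21, -0.675]
contact_force: [-0.5, 0.8, -2.6]
opening: 0.242
```

Emit:
carry_out(
  offset=[
    [-0.002,-0.04,0],
    [-0.003,-0.04,0],
    [-0.003,-0.04,0],
    [-0.004,-0.04,0],
    [-0.004,-0.04,0],
    [-0.004,-0.04,0],
    [-0.003,-0.03,0],
    [-0.001,-0.0155,0],
  ],
  twist=[-9,-9,-9,-9,-9,-9,-9,-9],
)

```text
clock: 29.08
tool_pos: [0.5707, -0.3729, 0.3019]
eef_rot: [0.67, -0.228, 0.228, -0.669]
contact_force: [0.4, 0.9, -3.3]
opening: 0.239
```

Emit:
carry_out(
  offset=[
    [0,0,-0.01],
    [0,0,-0.025],
    [0,0,-0.035],
    [0,0,-0.035],
    [0,0,-0.03],
    [0,0,-0.025],
    [0,0,-0.02],
    [0,0,0],
  ],
  twist=[-9,-9,-9,-9,-9,-2,0,0],
)

```text
clock: 30.08
tool_pos: [0.5715, -0.3691, 0.1204]
eef_rot: [-0.525, 0.475, -0.473, 0.525]
contact_force: [-0.3, 0.7, -2.6]
opening: 0.238
```

Run:
```python
from h import *
s=st(); im,p=snap('top','t16'); w,pw=snap('wrist','w16')
for n,lo,hi,z in [('red',(0,150,90),(8,255,255),.03),('blue',(105,150,80),(125,255,255),.14),('yel',(21,150,100),(35,255,255),.05)]:
    [print(n,*b) for b in blobs(im,lo,hi,z,p,amin=8,roi=(150,100,420,260))]
o=np.zeros((600,800,3),np.uint8); o[:300,:]=cv2.resize(im[140:240,180:447],(800,300),interpolation=3); o[300:,:400]=cv2.resize(w,(400,300))
si,_=snap('side','s16'); o[300:,400:]=cv2.resize(si[130:220,250:370],(400,300),interpolation=3)
cv2.imwrite('pics/m16.png',o[:,:,::-1])
```

```text
t 30.07 pos [ 0.5715 -0.3691  0.1204] jaw -84.1 yax [-0.002  0.002 -1.   ] F [-0.3  0.7 -2.6] op 0.238 q [ 0.29  0.95  0.45  1.49 -0.51  0.82 -0.54]
red [323.7 178.3] [ 0.5961 -0.1592] size [0.031 0.006] ang 89.4
red [239.2 181.2] [0.5895 0.1011] size [0.034 0.038] ang 0.0
red [238.2 164.7] [0.6418 0.1044] size [0.035 0.035] ang 0.1
red [201.9 112.2] [0.8123 0.2222] size [0.109 0.025] ang 108.2
blue [398.6 157.5] [ 0.6327 -0.3658] size [0.017 0.017] ang 177.5
yel [309.4 209.5] [ 0.4962 -0.1144] size [0.039 0.063] ang 28.7
yel [262.9 174.9] [0.6042 0.0274] size [0.06  0.074] ang 3.6
```

View pics/m16.png

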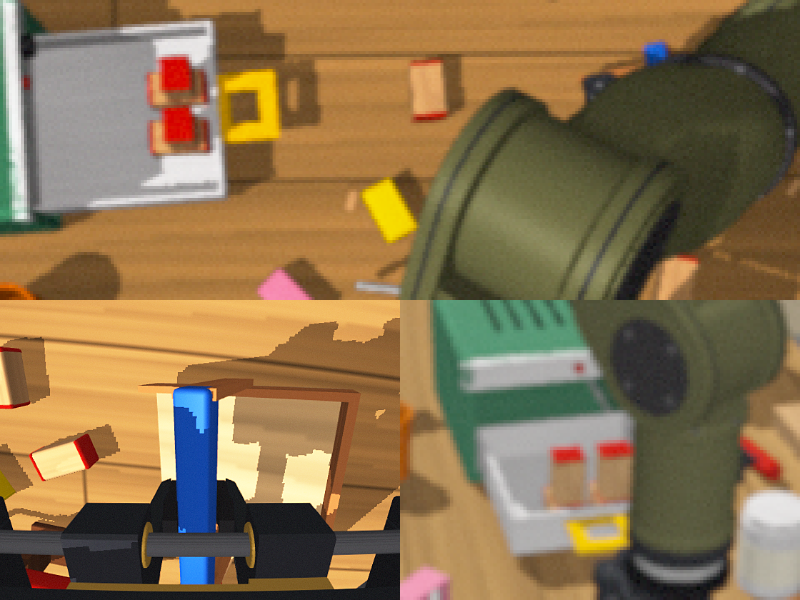

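Top tile: the four carrier blanks are in the tray, two lying at the front with two standing on end on top of them at (175,73) and (178,125). The carrier is empty over its old place, and I set it down.

Emit:
carry_out(
  offset=[
    [0,0,0],
    [0,0,-0.01],
    [0,0,-0.008],
    [0,0,-0.006],
    [0,0,-0.005],
    [0,0,-0.004],
    [0,0,-0.003],
    [0,0,0],
  ],
  twist=[0,0,0,0,0,0,0,0],
  grip=0.0,
  newtons=12,
)

```text
clock: 31.22
tool_pos: [0.5721, -0.3688, 0.085]
eef_rot: [-0.525, 0.475, -0.473, 0.525]
contact_force: [-0.6, -0.6, -1.6]
opening: 0.223
```

Emit:
carry_out(
  offset=[
    [0,0,-0.003],
    [0,0,-0.002],
    [0,0,0],
    [0,0,0],
  ],
  twist=[0,0,0,0],
)

```text
clock: 31.72
tool_pos: [0.5725, -0.3698, 0.0809]
eef_rot: [-0.525, 0.474, -0.474, 0.525]
contact_force: [0.8, -1.2, 0.8]
opening: 0.22
```

Emit:
carry_out(
  offset=[
    [0,0,0],
    [0,0,0],
    [0,0,0.01],
    [0,0,0.03],
    [0,0,0.04],
    [0,0.01,0.05],
    [0,0.03,0.05],
    [0,0.04,0],
  ],
  twist=[0,0,0,0,0,0,0,5],
  grip=0.06,
)

```text
clock: 32.72
tool_pos: [0.574, -0.292, 0.2663]
eef_rot: [-0.545, 0.447, -0.454, 0.545]
contact_force: [0.9, 0.8, -0.3]
opening: 0.677
```

```bash
cat > bl.py <<'E'
from h import *
def wood(im,p,zt=.03,amin=200,band=None):
    """pale-wood blobs (blanks) on plane zt, with red ends merged"""
    h=cv2.cvtColor(np.ascontiguousarray(im),cv2.COLOR_RGB2HSV)
    red=cv2.inRange(h,(0,150,90),(8,255,255))|cv2.inRange(h,(172,150,90),(179,255,255))
    return h,red
E
python3 - <<'E'
from h import *
s=st(); w,pw=snap('wrist','w17'); im,p=snap('top','t17')
for b in blobs(w,(0,150,90),(8,255,255),.03,pw,amin=20): print('w',*b)
for b in blobs(im,(0,150,90),(8,255,255),.03,p,amin=6,roi=(150,100,440,260)): print('t',*b)
for b in blobs(w,(105,150,80),(125,255,255),.109,pw)+blobs(im,(105,150,80),(125,255,255),.109,p,roi=(300,100,440,260)): print('blue',*b)
E
```

```text
t 32.73 pos [ 0.574  -0.292   0.2663] jaw -79.2 yax [ 0.008 -0.006 -1.   ] F [ 0.9  0.8 -0.3] op 0.677 q [ 0.13  0.73  0.53  1.5  -0.41  1.01 -0.62]
w [329.6 313.8] [ 0.391  -0.3999] size [0.006 0.036] ang 70.6
w [229.1 314.3] [ 0.3633 -0.2684] size [0.044 0.069] ang 82.9
w [146.4 289.9] [ 0.3828 -0.1499] size [0.043 0.028] ang 152.7
w [188.1 187.2] [ 0.5336 -0.1938] size [0.009 0.038] ang 13.6
w [235.  176.7] [ 0.554  -0.2467] size [0.009 0.037] ang 22.1
w [164.5 128.4] [ 0.5958 -0.1614] size [0.005 0.038] ang 96.9
w [166.9  76.5] [ 0.651  -0.1579] size [0.005 0.04 ] ang 94.3
t [403.  243.1] [ 0.3913 -0.4012] size [0.005 0.031] ang 75.3
t [323.3 178.3] [ 0.5961 -0.1592] size [0.031 0.006] ang 89.4
t [239.2 181.1] [0.5895 0.1011] size [0.034 0.038] ang 0.0
t [238.2 164.5] [0.6419 0.106 ] size [0.031 0.035] ang 0.1
t [201.8 112.3] [0.8128 0.2223] size [0.109 0.024] ang 108.2
blue [357.2 188.6] [ 0.5735 -0.3674] size [0.14  0.022] ang 4.3
```

Emit:
carry_out(
  offset=[
    [0.006,0.02,0],
    [0.008,0.02,0],
    [0.008,0.02,-0.01],
    [0.008,0.02,-0.02],
    [0.008,0.02,-0.03],
    [0.008,0.02,-0.03],
    [0.003,0.012,-0.03],
    [0,0,0],
  ],
  twist=[-1,-1,-1,-1,-1,-1,-1,0],
)

```text
clock: 33.83
tool_pos: [0.6201, -0.156, 0.1388]
eef_rot: [0.517, -0.484, 0.481, -0.516]
contact_force: [-0.7, -0.7, 0.6]
opening: 0.68
```

```bash
cat > bl.py <<'E'
from h import *
def red(n,f,zs=(.015,.03),roi=None,amin=15):
    im,p=snap(n,f); s=st()
    for b in blobs(im,(0,150,90),(8,255,255),.03,p,roi=roi,amin=amin): print(n,*b)
    return im,p
E
python3 -c "
from bl import *
red('wrist','w18')"
```

```text
t 33.88 pos [ 0.6209 -0.158   0.1407] jaw -86.2 yax [-0.002 -0.    -1.   ] F [ 1.2 -0.2 -0. ] op 0.679 q [-0.08  0.89  0.49  1.62 -0.55  0.78 -0.84]
wrist [312.  290.9] [ 0.5379 -0.1911] size [0.005 0.049] ang 20.2
wrist [280.9 227.8] [ 0.5962 -0.1584] size [0.033 0.004] ang 93.9
wrist [279.2 158.1] [ 0.6529 -0.1541] size [0.033 0.009] ang 93.9
```

Emit:
carry_out(
  offset=[
    [0.003,0.001,-0.02],
    [0,0,-0.03],
    [0,0,-0.03],
    [0,0,-0.025],
    [0,0,-0.015],
    [0,0,-0.01],
    [0,0,0],
    [0,0,0],
  ],
  twist=[0,0,0,0,0,0,0,0],
)

```text
clock: 34.88
tool_pos: [0.6251, -0.1572, 0.0118]
eef_rot: [-0.516, 0.483, -0.484, 0.517]
contact_force: [0.1, -0.0, 0.8]
opening: 0.681
```

Emit:
carry_out(
  offset=[
    [0,0,0],
    [0,0,0],
    [0,0,0],
    [0,0,0.02],
    [0,0,0.05],
    [0,0,0.06],
    [0,0,0.06],
    [0,0.02,0.04],
  ],
  twist=[0,0,0,0,0,0,0,5],
  grip=0.0,
  newtons=25,
)

```text
clock: 35.88
tool_pos: [0.6246, -0.1396, 0.2457]
eef_rot: [-0.536, 0.459, -0.463, 0.537]
contact_force: [0.9, -0.0, -0.8]
opening: 0.38
```

Emit:
carry_out(
  offset=[
    [-0.01,0.04,0],
    [-0.012,0.04,0],
    [-0.012,0.04,0],
    [-0.012,0.045,0],
    [-0.012,0.045,0],
    [-0.012,0.045,0],
    [-0.012,0.04,0],
    [-0.012,0.025,0],
  ],
  twist=[10.6,10.6,10.6,10.6,10.6,10.6,10.6,10.6],
)

```text
clock: 36.88
tool_pos: [0.5297, 0.1853, 0.2421]
eef_rot: [-0.706, -0.026, 0.025, 0.707]
contact_force: [0.8, -0.4, -0.5]
opening: 0.385
```

Run:
```python
from h import *
st(); w,p=snap('wrist','w19')
h=cv2.cvtColor(np.ascontiguousarray(w),cv2.COLOR_RGB2HSV)
cv2.imwrite('pics/w19_b.png',w[:,:,::-1])
for b in blobs(w,(0,150,90),(8,255,255),.109,p,amin=20): print(*b)
# expected tray inner rim corners in image & brightness check at left rim
for q in [(.507+.0,.19),(.513,.1)]: print(proj(p,[(q[0],q[1],.059)]).round())
row=int(proj(p,[(.507,.18,.059)])[0,1]); print(row,[ (c,w[row,c].tolist()) for c in range(100,300,8)] if 0<=row<420 else '')
```

```text
t 36.88 pos [0.5297 0.1853 0.2421] jaw 4.1 yax [ 0.001  0.001 -1.   ] F [ 0.8 -0.4 -0.5] op 0.385 q [-0.52  0.6   0.17  1.77 -0.14  0.78 -0.21]
[371.7 277.9] [0.6246 0.1033] size [0.033 0.025] ang 3.6
[355.2 225.9] [0.6012 0.1603] size [0.011 0.031] ang 1.8
[278.3 221.5] [0.5341 0.1599] size [0.082 0.029] ang 4.8
[392.2 145.7] [0.6211 0.2331] size [0.012 0.005] ang 4.3
[530.2 150.1] [0.7424 0.2375] size [0.021 0.085] ang 108.8
[[256. 174.]]
[[257. 255.]]
183 [(100, [215, 153, 83]), (108, [204, 142, 77]), (116, [215, 155, 79]), (124, [210, 147, 79]), (132, [216, 154, 80]), (140, [228, 165, 88]), (148, [222, 156, 81]), (156, [221, 158, 86]), (164, [158, 109, 60]), (172, [199, 144, 76]), (180, [186, 125, 58]), (188, [187, 130, 66]), (196, [206, 143, 72]), (204, [205, 146, 75]), (212, [195, 137, 71]), (220, [197, 138, 76]), (228, [206, 143, 75]), (236, [208, 144, 78]), (244, [189, 128, 66]), (252, [249, 247, 248]), (260, [187, 186, 183]), (268, [181, 178, 179]), (276, [178, 175, 176]), (284, [184, 177, 179]), (292, [181, 178, 179])]
```

Emit:
carry_out(
  offset=[
    [0.02,-0.006,-0.02],
    [0,0,-0.04],
    [0,0,-0.04],
    [0,0,-0.04],
    [0,0,-0.035],
    [0,0,-0.02],
    [0,0,-0.013],
    [0,0,0],
  ],
  twist=[0,0,0,0,0,0,0,0],
)

```text
clock: 37.92
tool_pos: [0.5506, 0.177, 0.0329]
eef_rot: [0.707, 0.022, -0.022, -0.707]
contact_force: [0.0, -0.3, -0.8]
opening: 0.387
```

Emit:
carry_out(
  offset=[
    [0,0,0],
    [0,0,0],
    [0,0,0],
    [0,0,0.02],
    [0,0,0.04],
    [0,0,0.05],
    [0,0,0.06],
    [0,0,0.04],
  ],
  twist=[0,0,0,0,0,0,0,0],
  grip=0.041,
)

```text
clock: 38.92
tool_pos: [0.5511, 0.1772, 0.2473]
eef_rot: [-0.706, -0.024, 0.021, 0.707]
contact_force: [0.5, 0.4, -0.7]
opening: 0.468
```

Emit:
carry_out(
  offset=[
    [0.005,-0.02,0],
    [0.01,-0.03,0],
    [0.01,-0.035,0],
    [0.01,-0.035,0],
    [0.01,-0.03,0],
    [0.005,-0.02,0],
    [0,0,0],
  ],
  twist=[0,0,0,0,0,0,0],
  grip=0.03,
)

```text
clock: 39.8
tool_pos: [0.6001, 0.005, 0.2427]
eef_rot: [0.707, 0.021, -0.021, -0.706]
contact_force: [0.7, 0.5, -1.0]
opening: 0.342
```

Run:
```python
from h import *
st(); w,p=snap('wrist','w20')
for z in (.109,.049):
  for b in blobs(w,(0,150,90),(8,255,255),z,p,amin=20): print(z,*b)
```

```text
t 39.8 pos [0.6001 0.005  0.2427] jaw 3.4 yax [-0.001 -0.001 -1.   ] F [ 0.7  0.5 -1. ] op 0.342 q [-0.17  0.65  0.15  1.65 -0.12  0.85  0.09]
0.109 [309.  106.8] [0.6195 0.0784] size [0.028 0.003] ang 3.5
0.109 [257.6 105.7] [0.5781 0.0769] size [0.004 0.027] ang 1.6
0.109 [317.5  79.7] [0.6245 0.0994] size [0.031 0.034] ang 0.8
0.109 [254.   79.6] [0.5746 0.0961] size [0.033 0.03 ] ang 3.2
0.109 [310.2  45.6] [0.6168 0.1237] size [0.028 0.003] ang 3.6
0.109 [255.6  44.3] [0.5758 0.1223] size [0.027 0.004] ang 3.2
0.109 [235.8  20. ] [0.5597 0.1386] size [0.027 0.004] ang 4.7
0.109 [514.4   9.8] [0.771  0.1605] size [0.021 0.016] ang 5.7
0.049 [309.  106.8] [0.625  0.0766] size [0.034 0.004] ang 3.5
0.049 [257.6 105.7] [0.5747 0.0748] size [0.004 0.033] ang 1.6
0.049 [317.5  79.7] [0.631  0.1022] size [0.037 0.042] ang 0.8
0.049 [254.   79.6] [0.5704 0.0982] size [0.04  0.036] ang 3.2
0.049 [310.2  45.6] [0.6217 0.1317] size [0.033 0.003] ang 3.6
0.049 [255.6  44.3] [0.5719 0.13  ] size [0.032 0.004] ang 3.2
0.049 [235.8  20. ] [0.5523 0.1497] size [0.033 0.004] ang 4.7
0.049 [514.4   9.8] [0.809  0.1764] size [0.026 0.019] ang 5.7
```

Emit:
carry_out(
  offset=[
    [0,0.03,0],
    [0,0.05,0],
    [-0.003,0.05,0],
    [-0.004,0.045,-0.04],
    [0,0.003,-0.055],
    [0,0,-0.06],
    [0,0,-0.05],
    [0,0,0],
  ],
  twist=[0,0,0,0,0,0,0,0],
  grip=0.0,
)

```text
clock: 40.85
tool_pos: [0.5892, 0.1864, 0.0344]
eef_rot: [0.707, 0.02, -0.026, -0.706]
contact_force: [0.3, -0.5, 0.0]
opening: 0.004
```

Emit:
carry_out(
  offset=[
    [-0.006,0,0],
    [-0.006,0,0],
    [-0.006,0,0],
    [-0.007,0,0],
    [0,0,0],
    [0.006,0,0.05],
    [0,-0.02,0.06],
    [0,-0.04,0.06],
  ],
  twist=[0,0,0,0,0,0,0,0],
)

```text
clock: 41.85
tool_pos: [0.5745, 0.1318, 0.201]
eef_rot: [-0.706, -0.024, 0.023, 0.707]
contact_force: [1.6, 0.6, 0.1]
opening: 0.006
```

Emit:
carry_out(
  offset=[
    [0.005,-0.05,0.04],
    [0.008,-0.05,0],
    [0,-0.01,0],
    [0,0,0],
    [0,0,0],
  ],
  twist=[0,0,0,0,0],
  grip=0.03,
)

```text
clock: 42.48
tool_pos: [0.5869, 0.0245, 0.2376]
eef_rot: [-0.706, -0.023, 0.024, 0.707]
contact_force: [-0.7, -0.4, 0.2]
opening: 0.343
```

Run:
```python
from h import *
st(); w,p=snap('wrist','w21')
for b in blobs(w,(0,150,90),(8,255,255),.109,p,amin=20): print(*b)
for b in blobs(w,(0,150,90),(8,255,255),.049,p,amin=20): print('low',*b[:2])
```

```text
t 42.48 pos [0.5869 0.0245 0.2376] jaw 3.8 yax [-0.001  0.002 -1.   ] F [-0.7 -0.4  0.2] op 0.343 q [-0.2   0.64  0.14  1.69 -0.12  0.82  0.06]
[239.4 368.8] [ 0.5575 -0.1658] size [0.028 0.005] ang 26.8
[332.1 108.4] [0.6217 0.0974] size [0.041 0.033] ang 4.0
[270.  107.7] [0.5746 0.0954] size [0.033 0.032] ang 3.7
[323.3  68.6] [0.6135 0.127 ] size [0.028 0.004] ang 4.0
[269.4  67.2] [0.5733 0.1259] size [0.003 0.027] ang 2.1
[260.6  26.7] [0.5641 0.1539] size [0.027 0.003] ang 3.6
[525.5  21.3] [0.7641 0.1726] size [0.022 0.033] ang 105.0
low [239.4 368.8] [ 0.5526 -0.2252]
low [332.1 108.4] [0.6308 0.0956]
low [270.  107.7] [0.5734 0.0931]
low [323.3  68.6] [0.6207 0.1316]
low [269.4  67.2] [0.5717 0.1303]
low [260.6  26.7] [0.5606 0.1645]
low [525.5  21.3] [0.8043 0.1872]
```

Emit:
carry_out(
  offset=[
    [0.011,0.02,-0.04],
    [0,0.01,-0.05],
    [0,0,-0.04],
    [0,0,-0.02],
    [0,0.01,0],
    [0,0.008,0],
    [0,0.006,0],
    [0,0.006,0],
  ],
  twist=[0,0,0,0,0,0,0,0],
)

```text
clock: 43.52
tool_pos: [0.5989, 0.0827, 0.0891]
eef_rot: [-0.707, -0.023, 0.022, 0.707]
contact_force: [-0.2, -0.6, -0.2]
opening: 0.342
```

Emit:
carry_out(
  offset=[
    [0,0.006,0],
    [0,0.006,0],
    [0,0.007,0],
    [0,0.008,0],
    [0,0.008,0],
    [0,0,0.02],
    [0,-0.03,0.05],
    [0,-0.05,0.06],
  ],
  twist=[0,0,0,0,0,0,0,0],
)

```text
clock: 44.52
tool_pos: [0.5982, 0.0481, 0.2072]
eef_rot: [-0.706, -0.023, 0.024, 0.707]
contact_force: [0.5, -0.3, -0.1]
opening: 0.34
```

Emit:
carry_out(
  offset=[
    [0,-0.03,0.02],
    [0,0,0],
    [0,0,0],
  ],
  twist=[0,0,0],
  grip=0.06,
)

```text
clock: 44.9
tool_pos: [0.5977, 0.0189, 0.2253]
eef_rot: [-0.706, -0.022, 0.023, 0.707]
contact_force: [0.5, -0.2, -0.4]
opening: 0.656
```

Run:
```python
from h import *
st(); w,p=snap('wrist','w22'); im,pt=snap('top','t22')
for b in blobs(w,(0,150,90),(8,255,255),.049,p,amin=20): print('low',*b)
for b in blobs(im,(0,150,90),(8,255,255),.03,pt,amin=6,roi=(190,130,440,260)): print('t',*b)
o=np.zeros((600,800,3),np.uint8); o[:400,:533]=cv2.resize(w,(533,400)); o[400:,:533]=cv2.resize(im[150:225,190:390],(533,200),interpolation=3)
si,_=snap('side','s22'); o[:400,533:]=cv2.resize(si[120:210,270:330],(267,400),interpolation=3)
cv2.imwrite('pics/m22.png',o[:,:,::-1])
```

```text
t 44.9 pos [0.5977 0.0189 0.2253] jaw 3.7 yax [-0.002  0.001 -1.   ] F [ 0.5 -0.2 -0.4] op 0.656 q [-0.19  0.67  0.14  1.67 -0.13  0.81  0.08]
low [229.8 372.3] [ 0.5546 -0.2234] size [0.037 0.011] ang 34.8
low [223.8 323.8] [ 0.5434 -0.1531] size [0.016 0.004] ang 4.1
low [311.6 123.4] [0.6247 0.0773] size [0.033 0.004] ang 3.8
low [257.9 122.1] [0.5749 0.075 ] size [0.033 0.004] ang 3.6
low [258.  74.] [0.5725 0.1172] size [0.036 0.005] ang 4.9
low [314.   60.1] [0.6214 0.132 ] size [0.033 0.004] ang 3.9
low [231.3  16.7] [0.5472 0.1632] size [0.006 0.004] ang 3.3
low [525.5  16.6] [0.8065 0.1832] size [0.026 0.031] ang 110.1
low [254.6   0.7] [0.5683 0.1763] size [0.037 0.002] ang 3.5
t [349.1 240.5] [ 0.4011 -0.2356] size [0.032 0.154] ang 83.0
t [335.  199.3] [ 0.5302 -0.1941] size [0.007 0.032] ang 25.2
```

View pics/m22.png

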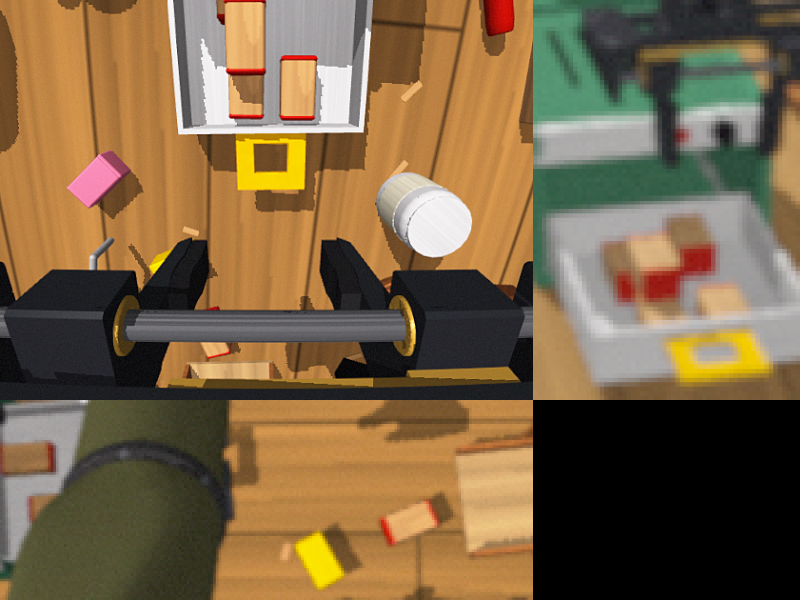

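Composite: both standing blanks have toppled inside the tray, with no blank outside it. The front-right lying blank at (298,88) has a free top. Blank B lies at (410,522) in the bottom tile, beside yellow (320,560), which I leave alone.

Emit:
carry_out(
  offset=[
    [-0.006,-0.03,0],
    [-0.008,-0.035,0],
    [-0.008,-0.035,0],
    [-0.008,-0.035,-0.01],
    [-0.008,-0.035,-0.02],
    [-0.008,-0.035,-0.025],
    [-0.008,-0.034,-0.03],
    [0,0,0],
  ],
  twist=[2.5,2.5,2.5,2.5,2.5,2.5,2,0],
)

```text
clock: 46.05
tool_pos: [0.5414, -0.2241, 0.1383]
eef_rot: [-0.695, -0.123, 0.127, 0.696]
contact_force: [0.3, 0.1, -0.2]
opening: 0.682
```

```bash
python3 -c "
from bl import *
red('wrist','w23')"
```

```text
t 46.1 pos [ 0.5433 -0.2218  0.1396] jaw 20.5 yax [-0.003  0.001 -1.   ] F [ 1.   0.7 -0.1] op 0.682 q [ 0.3   0.77  0.01  1.78 -0.01  0.6   0.68]
wrist [280.8 229.8] [ 0.5502 -0.2452] size [0.033 0.004] ang 20.4
wrist [279.5 159.8] [ 0.5293 -0.1916] size [0.033 0.009] ang 21.9
wrist [ 73.4 138.1] [ 0.3735 -0.2425] size [0.188 0.038] ang 79.7
```

Emit:
carry_out(
  offset=[
    [-0.003,0.002,-0.02],
    [0,0,-0.03],
    [0,0,-0.03],
    [0,0,-0.025],
    [0,0,-0.015],
    [0,0,-0.009],
    [0,0,0],
    [0,0,0],
  ],
  twist=[0.5,0,0,0,0,0,0,0],
)

```text
clock: 47.1
tool_pos: [0.5419, -0.2201, 0.0129]
eef_rot: [0.695, 0.13, -0.129, -0.695]
contact_force: [-0.1, -1.1, 0.3]
opening: 0.683
```

Emit:
carry_out(
  offset=[
    [0,0,0],
    [0,0,0],
    [0,0,0],
    [0,0,0.02],
    [0,0,0.05],
    [0,0,0.06],
    [0,0.01,0.04],
    [0.01,0.03,0],
  ],
  twist=[0,0,0,0,0,0,0,-3],
  grip=0.0,
  newtons=25,
)

```text
clock: 48.1
tool_pos: [0.5526, -0.1828, 0.1872]
eef_rot: [0.7, 0.112, -0.107, -0.697]
contact_force: [0.3, 0.5, -0.4]
opening: 0.382
```

Emit:
carry_out(
  offset=[
    [0.009,0.025,0.01],
    [0.01,0.035,0.015],
    [0.01,0.035,0.015],
    [0.01,0.035,0],
    [0.01,0.035,0],
    [0.01,0.035,0],
    [0.01,0.03,0],
    [0.003,0.01,0],
  ],
  twist=[-2,-2,-2,-2,-2,-2,-2,0],
)

```text
clock: 49.1
tool_pos: [0.6234, 0.0629, 0.2231]
eef_rot: [-0.706, -0.027, 0.026, 0.707]
contact_force: [-0.3, -0.3, -0.1]
opening: 0.383
```

```bash
python3 -c "
from bl import *
im,p=red('wrist','w24')
for b in blobs(im,(0,150,90),(8,255,255),.049,p,amin=10): print('l',*b[:2])"
```

```text
t 49.15 pos [0.6235 0.0629 0.2228] jaw 4.4 yax [ 0.001  0.002 -1.   ] F [ 1.7  1.  -0.9] op 0.385 q [-0.26  0.71  0.15  1.59 -0.14  0.85  0.03]
wrist [ 66.  386.6] [ 0.3626 -0.2371] size [0.018 0.081] ang 85.5
wrist [276.7 220.7] [0.6251 0.0149] size [0.086 0.036] ang 4.3
wrist [281.6 167.9] [0.6263 0.0736] size [0.035 0.003] ang 4.3
wrist [230.4 166.1] [0.572 0.071] size [0.003 0.035] ang 2.4
wrist [225.5 126.6] [0.5672 0.1107] size [0.039 0.005] ang 4.1
wrist [282.5 108.6] [0.6223 0.132 ] size [0.006 0.034] ang 2.7
wrist [222.7  56.1] [0.5628 0.1757] size [0.039 0.005] ang 3.9
wrist [285.5  30.9] [0.619  0.2016] size [0.004 0.035] ang 2.9
wrist [490.3  39.8] [0.8133 0.2095] size [0.027 0.076] ang 109.4
l [ 66.  386.6] [ 0.3768 -0.2158]
l [276.7 220.7] [0.6245 0.0222]
l [281.6 167.9] [0.6257 0.0776]
l [230.4 166.1] [0.5744 0.0751]
l [225.5 126.6] [0.5699 0.1126]
l [282.5 108.6] [0.6219 0.1327]
l [200.5  66.8] [0.546  0.1633]
l [222.7  56.1] [0.5657 0.1739]
l [285.5  30.9] [0.6188 0.1983]
l [490.3  39.8] [0.8022 0.2059]
```

Emit:
carry_out(
  offset=[
    [0.003,0.02,0],
    [0.003,0.03,0],
    [0.003,0.03,-0.01],
    [0.0025,0.0225,-0.03],
    [0,0,-0.05],
    [0,0,-0.05],
    [0,0,-0.03],
    [0,0,0],
  ],
  twist=[0,0,0,0,0,0,0,0],
)

```text
clock: 50.15
tool_pos: [0.6335, 0.1624, 0.0505]
eef_rot: [0.707, 0.024, -0.027, -0.707]
contact_force: [-0.7, -0.4, 0.4]
opening: 0.381
```

Emit:
carry_out(
  offset=[
    [0,0.0005,-0.01],
    [0,0,-0.008],
    [0,0,0],
    [0,0,0],
  ],
  twist=[0,0,0,0],
)

```text
clock: 50.65
tool_pos: [0.6362, 0.163, 0.038]
eef_rot: [-0.706, -0.026, 0.024, 0.707]
contact_force: [-3.9, 0.4, 14.7]
opening: 0.38
```

Emit:
carry_out(
  offset=[
    [0,0,0.008],
    [0,0.004,0],
    [0,0,-0.008],
    [0,0,0],
    [0,0,0],
  ],
  twist=[0,0,0,0,0],
)

```text
clock: 51.28
tool_pos: [0.6364, 0.1672, 0.036]
eef_rot: [-0.706, -0.026, 0.024, 0.707]
contact_force: [-2.0, -0.7, 14.9]
opening: 0.386
```

Emit:
carry_out(
  offset=[
    [0,0,0],
    [0,0,0],
    [0,0,0],
    [0,0,0.02],
    [0,-0.01,0.04],
    [0,-0.02,0.05],
    [0,-0.02,0.06],
    [0,-0.02,0.02],
  ],
  twist=[0,0,0,0,0,0,0,0],
  grip=0.041,
)

```text
clock: 52.28
tool_pos: [0.637, 0.0966, 0.2289]
eef_rot: [-0.706, -0.028, 0.022, 0.707]
contact_force: [-0.2, 0.2, -0.7]
opening: 0.463
```

```bash
python3 -c "
from bl import *
im,p=red('wrist','w25')
for b in blobs(im,(0,150,90),(8,255,255),.049,p,amin=10): print('l',*b[:2])"
```

```text
t 52.33 pos [0.6374 0.0922 0.2297] jaw 3.9 yax [ 0.009 -0.002 -1.   ] F [ 0.3 -2.9  2.4] op 0.468 q [-0.31  0.72  0.17  1.53 -0.14  0.89 -0.03]
wrist [ 57.8 397.7] [ 0.3553 -0.2336] size [0.006 0.028] ang 94.1
wrist [264.6 196.2] [0.6248 0.0738] size [0.034 0.004] ang 3.9
wrist [214.6 193.9] [0.5712 0.073 ] size [0.034 0.003] ang 3.9
wrist [208.8 159.6] [0.565  0.1093] size [0.038 0.005] ang 3.8
wrist [275.4 133.8] [0.63   0.1398] size [0.052 0.02 ] ang 4.0
wrist [205.4  94.8] [0.5608 0.1737] size [0.039 0.005] ang 3.7
wrist [278.2  71.3] [0.6328 0.1995] size [0.004 0.035] ang 1.1
wrist [265.8  66.1] [0.618  0.2039] size [0.034 0.004] ang 4.0
wrist [196.1  37.1] [0.5517 0.2252] size [0.036 0.004] ang 5.0
wrist [462.3  56.8] [0.8084 0.2258] size [0.027 0.107] ang 108.7
l [ 57.8 397.7] [ 0.3703 -0.211 ]
l [264.6 196.2] [0.625  0.0795]
l [214.6 193.9] [0.5744 0.0787]
l [208.8 159.6] [0.5685 0.1131]
l [275.4 133.8] [0.6299 0.1419]
l [205.4  94.8] [0.5646 0.1739]
l [278.2  71.3] [0.6326 0.1983]
l [265.8  66.1] [0.6186 0.2024]
l [196.1  37.1] [0.5559 0.2226]
l [462.3  56.8] [0.7985 0.2231]
```

Emit:
carry_out(
  offset=[
    [-0.01,-0.03,0],
    [-0.015,-0.04,0],
    [-0.018,-0.045,0],
    [-0.02,-0.045,0],
    [-0.02,-0.045,0],
    [-0.02,-0.045,0],
    [-0.02,-0.045,0],
    [-0.02,-0.045,0],
  ],
  twist=[-9,-9,-9,-9,-9,-9,-9,-9],
  grip=0.06,
)

```text
clock: 53.32
tool_pos: [0.4905, -0.2432, 0.2225]
eef_rot: [0.586, -0.397, 0.395, -0.586]
contact_force: [1.5, 0.2, -0.5]
opening: 0.679
```

Emit:
carry_out(
  offset=[
    [-0.02,-0.045,0],
    [-0.02,-0.045,0],
    [-0.018,-0.04,0],
    [-0.012,-0.025,0],
    [-0.004,-0.01,0],
    [0,0,0],
  ],
  twist=[-9,-9,-9,-9,-3,0],
)

```text
clock: 54.08
tool_pos: [0.4178, -0.407, 0.2227]
eef_rot: [-0.422, 0.568, -0.567, 0.422]
contact_force: [0.4, 0.5, -0.5]
opening: 0.683
```

```bash
python3 -c "
from bl import *
red('wrist','w26')"
```

```text
t 54.12 pos [ 0.4185 -0.4062  0.2228] jaw -106.7 yax [-0.     0.002 -1.   ] F [ 0.1 -0.5  0.6] op 0.684 q [ 0.35  0.74  0.63  1.74 -0.55  0.86 -0.64]
wrist [109.4 252.9] [ 0.387  -0.1936] size [0.18  0.038] ang 82.5
wrist [281.5 200.3] [ 0.3904 -0.4025] size [0.034 0.004] ang 79.0
wrist [277.8 146. ] [ 0.4462 -0.4158] size [0.032 0.008] ang 77.0
```

Emit:
carry_out(
  offset=[
    [0,-0.004,-0.03],
    [0,0,-0.04],
    [0,0,-0.04],
    [0,0,-0.04],
    [0,0,-0.03],
    [0,0,-0.02],
    [0,0,-0.01],
    [0,0,0],
  ],
  twist=[3,0,0,0,0,0,0,0],
)

```text
clock: 55.12
tool_pos: [0.4181, -0.4114, 0.0134]
eef_rot: [-0.436, 0.557, -0.557, 0.436]
contact_force: [-0.1, -0.3, 0.4]
opening: 0.679
```

Emit:
carry_out(
  offset=[
    [0,0,0],
    [0,0,0],
    [0,0,0],
    [0,0,0.03],
    [0,0,0.05],
    [0,0,0.06],
    [0.01,0.01,0.06],
    [0.02,0.03,0.02],
  ],
  twist=[0,0,0,0,0,0,5,9],
  grip=0.0,
  newtons=25,
)

```text
clock: 56.12
tool_pos: [0.4477, -0.3748, 0.2378]
eef_rot: [0.501, -0.497, 0.502, -0.5]
contact_force: [1.0, 0.2, -0.7]
opening: 0.383
```

Emit:
carry_out(
  offset=[
    [0.015,0.035,0],
    [0.018,0.045,0],
    [0.018,0.045,0],
    [0.018,0.045,0],
    [0.018,0.045,0],
    [0.018,0.045,0],
    [0.018,0.045,0],
    [0.018,0.045,0],
  ],
  twist=[9,9.4,9.4,9.4,9.4,9.4,9.4,9.4],
)

```text
clock: 57.12
tool_pos: [0.589, -0.0203, 0.2337]
eef_rot: [0.701, -0.091, 0.091, -0.701]
contact_force: [0.5, -0.2, -0.3]
opening: 0.384
```

Emit:
carry_out(
  offset=[
    [0.018,0.045,0],
    [0.012,0.04,0],
    [0.004,0.03,0],
    [0,0.014,0],
    [0,0,0],
  ],
  twist=[9.4,9.4,0,0,0],
)

```text
clock: 57.75
tool_pos: [0.6223, 0.1076, 0.2333]
eef_rot: [0.707, 0.023, -0.024, -0.707]
contact_force: [0.3, -0.3, -0.3]
opening: 0.382
```

Emit:
carry_out(
  offset=[
    [0.001,-0.004,-0.03],
    [0,0,-0.04],
    [0,0,-0.04],
    [0,0,-0.03],
    [0,0,-0.018],
    [0,0,-0.009],
    [0,0,0],
    [0,0,0],
  ],
  twist=[0,0,0,0,0,0,0,0],
)

```text
clock: 58.75
tool_pos: [0.6245, 0.1026, 0.0672]
eef_rot: [0.707, 0.023, -0.022, -0.707]
contact_force: [-0.4, -0.2, 0.3]
opening: 0.385
```

Emit:
carry_out(
  offset=[
    [0,0,0],
    [0,0,0],
    [0,0,0],
    [0,0,0.03],
    [0,0,0.05],
    [0,-0.02,0.06],
    [0,-0.05,0.02],
    [0,-0.06,0],
  ],
  twist=[0,0,0,0,0,0,0,0],
  grip=0.042,
)

```text
clock: 59.75
tool_pos: [0.6254, -0.0264, 0.2283]
eef_rot: [-0.706, -0.026, 0.022, 0.707]
contact_force: [0.9, -0.9, -0.1]
opening: 0.476
```

Run:
```python
from bl import *
im,p=red('wrist','w27')
for z in (.079,):
  for b in blobs(im,(0,150,90),(8,255,255),z,p,amin=10): print('h',*b)
t,pt=snap('top','t27')
for b in blobs(t,(0,150,90),(8,255,255),.03,pt,amin=6,roi=(190,130,440,260)): print('t',*b)
for b in blobs(t,(21,150,100),(35,255,255),.05,pt,amin=6): print('y',*b)
```

```text
t 59.8 pos [ 0.6235 -0.0406  0.2276] jaw 3.1 yax [ 0.003 -0.01  -1.   ] F [-0.2 -7.2  0.2] op 0.478 q [-0.1   0.7   0.16  1.59 -0.12  0.85  0.16]
wrist [ 59.  297.1] [ 0.3708 -0.1895] size [0.062 0.02 ] ang 45.7
wrist [285.4  66.4] [0.6258 0.0816] size [0.006 0.039] ang 2.5
wrist [229.7  66.4] [0.5723 0.0783] size [0.005 0.035] ang 2.0
wrist [225.3   8.9] [0.5671 0.1279] size [0.039 0.005] ang 3.5
h [ 59.  297.1] [ 0.406  -0.1547] size [0.053 0.017] ang 45.7
h [285.4  66.4] [0.6247 0.0778] size [0.005 0.034] ang 2.5
h [229.7  66.4] [0.5787 0.075 ] size [0.004 0.03 ] ang 2.0
h [225.3   8.9] [0.5743 0.1175] size [0.034 0.004] ang 3.5
t [349.  240.6] [ 0.401 -0.235] size [0.032 0.156] ang 83.0
t [207.7 170.4] [0.6223 0.2   ] size [0.032 0.006] ang 0.6
t [225.  164.1] [0.6424 0.1468] size [0.019 0.035] ang 0.3
y [309.4 209.5] [ 0.4963 -0.1139] size [0.039 0.062] ang 27.6
```

Emit:
carry_out(
  offset=[
    [-0.016,0,-0.03],
    [0,0,-0.04],
    [0,0,-0.04],
    [0,0,-0.04],
    [0,0,-0.03],
    [0,0,-0.017],
    [0,0,0],
  ],
  twist=[0,0,0,0,0,0,0],
  grip=0.0,
)

```text
clock: 60.72
tool_pos: [0.6072, -0.0264, 0.0279]
eef_rot: [-0.707, -0.022, 0.024, 0.707]
contact_force: [0.3, 0.1, 0.7]
opening: 0.005
```

Emit:
carry_out(
  offset=[
    [-0.0005,0.01,0],
    [-0.001,0.014,0],
    [-0.001,0.016,0],
    [-0.001,0.016,0],
    [-0.001,0.016,0],
    [-0.0015,0.018,0],
    [-0.001,0.018,0],
    [-0.001,0.018,0],
  ],
  twist=[0,0,0,0,0,0,0,0],
)

```text
clock: 61.72
tool_pos: [0.5992, 0.1009, 0.0286]
eef_rot: [-0.707, -0.023, 0.023, 0.707]
contact_force: [-0.4, -2.2, 1.6]
opening: 0.01
```

Emit:
carry_out(
  offset=[
    [-0.001,0.014,0],
    [-0.001,0.012,0],
    [-0.001,0.01,0],
    [-0.001,0.01,0],
    [-0.0005,0.008,0],
    [-0.0005,0.006,0],
    [0,0.004,0],
    [0,0,0],
  ],
  twist=[0,0,0,0,0,0,0,0],
)

```text
clock: 62.72
tool_pos: [0.5945, 0.1644, 0.0287]
eef_rot: [-0.706, -0.023, 0.023, 0.707]
contact_force: [-0.1, -0.2, 1.5]
opening: 0.011
```

Emit:
carry_out(
  offset=[
    [0,0.004,0],
    [0,0.004,0],
    [0,0.003,0],
    [0,0,0],
  ],
  twist=[0,0,0,0],
)

```text
clock: 63.22
tool_pos: [0.5942, 0.1702, 0.0287]
eef_rot: [0.709, 0.021, -0.023, -0.705]
contact_force: [-2.5, -9.4, 2.4]
opening: 0.008
```

Emit:
carry_out(
  offset=[
    [0,0.004,0],
    [0,0.004,0],
    [0,0,0],
  ],
  twist=[0,0,0],
)

```text
clock: 63.6
tool_pos: [0.5942, 0.1703, 0.0288]
eef_rot: [0.712, 0.019, -0.022, -0.701]
contact_force: [-1.0, -20.4, 5.3]
opening: 0.0
```

Emit:
carry_out(
  offset=[
    [0,-0.012,0],
    [0,-0.03,0],
    [0,-0.04,0.01],
    [0,-0.04,0.05],
    [0,-0.04,0.06],
    [-0.02,-0.04,0.06],
    [-0.05,0,0.02],
    [-0.05,0,0],
  ],
  twist=[0,0,0,0,0,0,0,0],
)

```text
clock: 64.6
tool_pos: [0.4788, -0.0059, 0.2116]
eef_rot: [-0.706, -0.025, 0.021, 0.707]
contact_force: [0.1, 0.4, -0.7]
opening: 0.006
```

Run:
```python
from h import *
st(); im,p=snap('top','t30'); si,ps=snap('side','s30')
for n,lo,hi,z in [('red',(0,170,110),(8,255,255),.08),('blue',(105,150,80),(125,255,255),.109),('yel',(21,150,100),(35,255,255),.05)]:
    [print(n,*b) for b in blobs(im,lo,hi,z,p,roi=(150,90,440,270))]
for r in (175,180,187):
    row=im[r].astype(int); y=(row[:,0]-row[:,2]>110)&(row[:,1]>100); c=np.where(y[190:240])[0]+190
    if len(c): print(r,c.min(),onz(p,[(c.min()-.5,r)],.05)[:,:2].round(4).tolist())
o=np.zeros((600,800,3),np.uint8); o[:330,:]=cv2.resize(im[90:264,120:542],(800,330),interpolation=3); o[330:,:]=cv2.resize(si[110:245,200:560][:,:360],(800,270),interpolation=3)
o[330:,:400]=cv2.resize(si[110:210,240:388],(400,270),interpolation=3); o[330:,400:]=cv2.resize(si[210:330,210:388],(400,270),interpolation=3)
cv2.imwrite('pics/m30.png',o[:,:,::-1])
```

```text
t 64.6 pos [ 0.4788 -0.0059  0.2116] jaw 3.7 yax [ 0.006  0.002 -1.   ] F [ 0.1  0.4 -0.7] op 0.006 q [-0.18  0.55  0.15  2.04 -0.15  0.55  0.14]
red [349.  240.7] [ 0.4003 -0.2265] size [0.029 0.15 ] ang 82.5
red [202.  112.2] [0.7948 0.2117] size [0.103 0.023] ang 108.2
blue [398.3 181.1] [ 0.5719 -0.3703] size [0.019 0.137] ang 5.9
yel [309.4 209.5] [ 0.4961 -0.1141] size [0.039 0.061] ang 28.7
yel [204.2 180. ] [0.5905 0.2073] size [0.061 0.072] ang 5.2
175 195 [[0.6064, 0.2376]]
180 195 [[0.5908, 0.2373]]
187 195 [[0.5691, 0.237]]
```

View pics/m30.png

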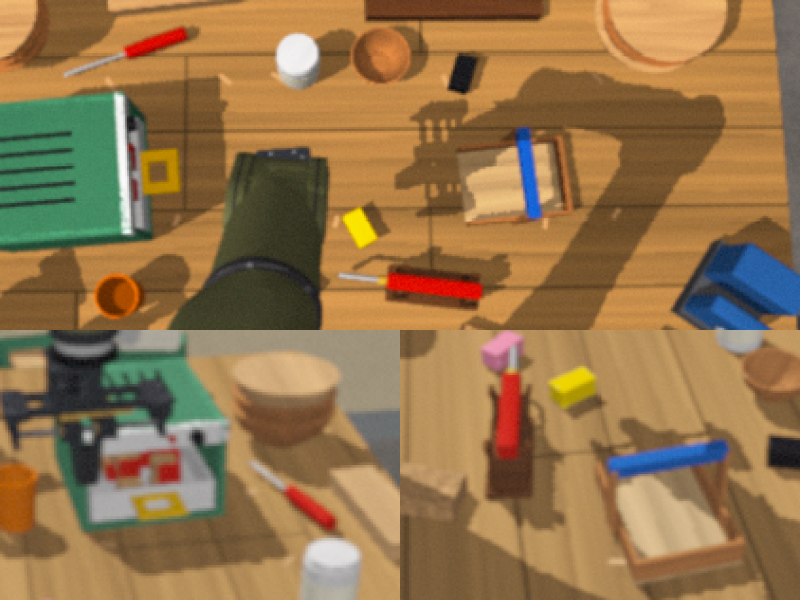

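Final composite: the tray is home with the blanks visible inside at (145,465), the hook lies in its rest at (433,287), and the carrier stands empty and upright at (515,180). The other things are where they were and the arm is clear.

```bash
python3 -c "
from h import *
print(job.finish_job())"
```

```text
the job is handed in; nothing more can be done
None
```

The job is done and handed in at about 65 s on the robot's clock, with all seven blanks in the tray and the tray pushed home. Finishing gave no verdict.

**What I did**
- **Tray and hook:** I drew the tray out with the hook until it hit its stop at about 35 N, then laid the hook back in its rest.
- **Carrier:** The moves only allow turning about the vertical. So I turned the carrier half round, rested its rear on the cabinet's roof edge and let it tilt in a light grip. All four blanks slid into the tray, and I set the empty carrier back where it had stood.
- **Blanks:** Two blanks had landed standing on end, so I tipped them flat inside the tray. I then put in the three loose blanks by hand and pushed the tray home by its tongue.

**Last checks**
- **Tray:** It met firm resistance at 20 N. It now sits about 12 mm further in than at the start, so it was probably slightly open to begin with.
- **Hook:** It lies in its rest, about 3 mm from its first measured place.
- **Carrier:** It stands upright and empty.
- **Other things:** The bystanders and look-alikes in the last pictures appear where they were. The mallet is outside that last crop.

**Less than ideal**
- One loose blank (on top of another) and one toppled blank lie partly stacked in the tray, below the top of the opening.
- While I drew the emptied carrier back, the contact force briefly reached about 32 N. I took it to be the carrier against the roof edge.
- The final picture shows the blanks in the tray but not each one singly. The count of seven comes from following each blank in.

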